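# Close a test cartridge in its hinged carrier and lay it window down on the reader

### The job

Load the reader: lay the test cartridge face up in the bed of the open hinged carrier (either way round), shut the lid fully, then turn the closed carrier right over and lay it gently and flat, window down, squarely over the middle of the reader's glass and let go. It has to be stood on its end and taken again to get it all the way over; do not drop it or let it topple, and leave the other things on the bench where they are.

Things in the scene. Friction and masses are not known exactly. Their poses are not given: they have to be found in the camera images.
- carrier: The carrier: a grey plastic clamshell, shut 82 long (x) x 48 wide (y) x 26 high (z) mm, 0.2 kg. Origin: centre of its base's underside; x along its length to the hinge end, z from the base towards the lid side. Base 16 mm high, its middle 40 mm of both long sides cut away above 10 mm for the fingers. Shut, it stands by itself on either 48 x 26 mm end, 82 mm tall. It starts open on its base.
- carrier_bed (a point): Centre of the bed's floor, 10 mm above the underside of the base. The bed is a pocket 68 (x) x 30 (y) mm, walled 6 mm high at its ends and its four corners only; the middle 40 mm of the long sides is open.
- carrier_lid (a joint): Lid angle about the hinge, rad: 0 shut; starts at 1.75 to 2.1 (open, leaning away past the hinge end), stop at 2.2. The lid is 82 x 48 x 10 mm with a 40 x 18 mm window in its middle. A stiff friction hinge (0.03 N m): the lid stays where it is left, upside down too; about 0.4 N at its free edge moves it.
- carrier_hinge (a point): Middle of the hinge line (which runs along the carrier's y), 38.5 mm from the carrier's middle along its x and 16 mm above its underside.
- lid_edge (a point): Middle of the lid's free end face, 79.5 mm from the hinge line, halfway through the lid's 10 mm thickness.
- carrier_mid (a point): Centre of the closed carrier, 13 mm above the underside of its base.
- cartridge: The test cartridge: a flat white stick 60 long (x) x 22 wide (y) x 8 thick (z) mm, 20 g, with a result strip in the middle of its face and a round sample port near one end. Starts face up on the bench. Origin: centre of its underside; z up out of its face. In the bed it has 4 mm of play each way, and 2 mm under the shut lid.
- reader: The flatbed reader, fixed: a pale box 250 deep (x) x 210 wide (y) mm with a level deck 60 mm above the bench and a low sloping console on its -x side rising to about 72 mm. Origin: centre of its underside on the bench.
- reader_glass (a point): Centre of the dark glass, flush in the reader's deck at 60 mm above the bench, 35 mm from the reader's middle along its x. The glass is 60 mm (reader x) by 94 mm (reader y), with a dark bezel round it of 78 x 112 mm; the carrier's length goes along the reader's y.
- timer: Bystander: a white bench timer, 65 x 58 x 14 mm, flat on the bench. Origin: centre of its underside.
- pen: Bystander: a marker pen 120 x 13 mm lying on the bench along its x. Origin: middle of its underside.
- strip_rack: Bystander: a narrow white rack of small tubes, 30 x 150 x 45 mm (long along its y). Origin: centre of its underside.
- tip_box: Bystander: a pink pipette-tip box, shut, 80 x 120 x 62 mm. Origin: centre of its underside.
- tube_rack: Bystander: a blue rack of microtubes, 70 x 130 x 50 mm. Origin: centre of its underside.
- reagent: Bystander: a small amber bottle, 40 mm across, 65 mm high. Origin: centre of its underside.
Not all that is in view belongs to the job. Several things have the shape of the carrier; the one meant has the colours described above.

How it is judged:
By the outcome, as a careful person would: the job done as asked, in the order asked, and still so for the second after the job is handed in, with the robot touching nothing.
It also fails if it takes over 72 s, if anything falls off the work surface, if the arm or the gripper's body presses on something with over 40 N, if the wrist force passes 120 N, or if a joint passes its speed limit or range.

### The arm

A 6-joint arm with a two-finger parallel gripper is mounted at the origin on the work surface. World frame = base frame: x ahead of the robot, y to its left, z up, the work surface at z = 0. Lengths are in mm, angles in degrees, forces in N, time in s.
With the tool pointing down it reaches from about 300 to 850 mm from the base axis. Payload 4.2 kg.
Tool frame: the origin (TCP) lies at the centre of the arm's flange, where the gripper is bolted on; the fingertips stand 191 mm ahead of it and the grasp point (between the pads) lies 172 mm ahead of it; z points along the fingers, y is the direction in which the jaws open and shut (so a half turn about z gives the same grasp; the last joint's range is limited). The gripper opens to 91 mm and grips with 3 to 60 N. Pads are 32 mm wide; open, the fingers measure 118 mm over their backs; the gripper's body (76 mm by 178 mm) begins 60 mm behind the grasp point.
Start: joints at [63.77, 18.312, 89.639, -0, 72.044, -1.146], TCP at [243.767, 520.769, 404.776] pointing down, gripper open.
Joint ranges: [-177.97, 177.97], [-48.28, 115.42], [12.27, 149.76], [-77.06, 257.06], [2.81, 150.46], [-146.56, 146.56]. Speed limits (degrees/s): [147.25, 147.25, 180, 180, 180, 180].

### API

Orientations are given as [roll, pitch, yaw] about the fixed x, y, z axes, in that order (R = Rz(yaw) Ry(pitch) Rx(roll)).
In Python, from workcell import status, vision, ticket gives the robot as it stands.
- The arm moves only by the shell command python3 -m jog 'ROWS' [FORCE]. ROWS is JSON, a list of rows, each a list of 7 numbers: the finger opening in m, from 0 to 0.0912, then the shift along the tool's x, y, z in m, then the turn, a rotation vector about the tool's x, y, z in rad. A call has 1 to 12 rows; each row shifts and turns the commanded pose from where the row before left it, along the tool's axes as they then stand; what a row does not reach is not made up. A row lasts 1/8 s, in which the tool goes at most 62.5 mm and 10.7 degrees, less where a joint would pass 70% of its speed; a pose out of reach is approached as far as the arm can. A call with a gripper value outside its range is refused whole. The fingers move at their own pace and stop on an object; FORCE is the grip in N (left out, the last holds). Time passes only in rows, so rows that do not move let the fingers close. It gives the time, the measured TCP pose, the force and the opening at its end, in the units of the state.
- status.state(): the state, without advancing time (a new reading comes with each control period).
- vision.grab_frame(name): name is "scene" or "top" or "wrist"; returns a dict with "color" (384x512x3 uint8, blue, green, red), "depth" (384x512 float32, mm along the optical axis (not along the pixel's ray), 0 where there is no reading), "fov_y" (degrees; the focal length in pixels is half the picture's height over the tangent of half this angle, whatever the lens; pixels are square), "cx", "cy" (the principal point, pixels), "pose" (4x4, takes a point from camera to world coordinates). Camera axes: x right, y down, z forward; pixel columns grow to the right and rows downward; lengths in mm; the calibration is good to about 2 mm. A picture is of the moment at which its call begins.
- ticket.job_done(): hands the job in, once; it reports no verdict.
Trained networks look in the newest picture that a camera, given by its name, has taken for a name from the list of things; names that differ only in an ending like _2 or _b are one class to them, and where a whole thing is asked for, a point or a joint stands for the part that bears it (a point fixed in the world has none). Each returns a list of dicts, best first, with "p" (0 to 1); they miss things now and then, are a little off and sometimes report something else, mostly with a low value. They report only what shows in the picture. A call takes as long as a camera call. They do not tell look-alikes from the thing itself.
- vision.find_in(camera, label): "location" ([x, y, z] in mm, in world coordinates, good to about 4 mm: the middle of the surface that is visible of it).
- vision.silhouettes(camera, label): "pixels" (384x512 bool, what is visible of it).
The state is a dict: "time_s": time; "qpos": joint angles; "qvel": joint speeds; "effort": joint torques, N m; "ee_pos": TCP position; "ee_rot": TCP orientation; "force": force on the tool from outside, world axes, zero at the start; "torque": the same for the moment, N m; "gripper_width": finger opening in mm.
Only numpy, scipy, OpenCV 4.12 (cv2) and the standard library are available. Lean on these libraries where they do the work, as an engineer would, in place of code of your own. Each camera call takes 0.05 s, during which the arm holds its last target.

## Working session

There is one attempt and no reset: what is moved stays moved. The work goes in short steps, Python scripts to look and compute and a shell command to move; the robot and the scene stay as the last step left them, time stands still between calls to the robot, and variables do not carry over. Pictures are saved under pics/ and viewed, and the job is handed in when it is done.

```bash
mkdir -p pics; ls
python3 - <<'E'
from workcell import status, vision
import cv2
print(status.state())
for n in ["scene","top","wrist"]:
    f=vision.grab_frame(n); cv2.imwrite(f"pics/{n}0.png",f["color"]); print(n,f["fov_y"],f["cx"],f["cy"],f["pose"].round(3).tolist())
E
```

```text
pics
{'time_s': 0.0, 'qpos': array([ 6.37670582e+01,  1.83506399e+01,  8.97071366e+01, -2.40190483e-04,
        7.20416139e+01, -1.14581759e+00]), 'qvel': array([ 0.10616767,  0.01688327, -0.03273928,  0.05883795, -0.00972339,
        0.1035707 ]), 'effort': array([ 1.79686094e-04, -4.12470388e+01, -2.31968540e+01,  7.26274727e-02,
        4.59548912e-02, -1.43536422e-04]), 'ee_pos': array([243.72144378, 520.60486968, 403.92506314]), 'ee_rot': array([-1.79900625e+02, -1.75918955e-03,  1.54912948e+02]), 'force': array([-0.36842029,  0.15020566, -0.95269571]), 'torque': array([-0.03621421, -0.01375005,  0.0083642 ]), 'gripper_width': 91.19916463967715}
scene 47.191128103257995 254.71271604276654 185.86693150915735 [[0.113, 0.751, -0.651, 1289.811], [0.994, -0.085, 0.074, -90.971], [0.0, -0.655, -0.756, 984.71], [0.0, 0.0, 0.0, 1.0]]
top 43.973977086710576 253.86231817503827 186.38112633481643 [[-0.004, -0.99, 0.143, 304.651], [-1.0, 0.004, 0.005, -12.902], [-0.006, -0.143, -0.99, 1463.861], [0.0, 0.0, 0.0, 1.0]]
wrist 58.233979489920124 257.6858532701488 187.67480820959562 [[0.424, 0.877, 0.224, 181.302], [0.906, -0.411, -0.106, 549.134], [-0.001, 0.248, -0.969, 384.073], [0.0, 0.0, 0.0, 1.0]]
```

View pics/scene0.png

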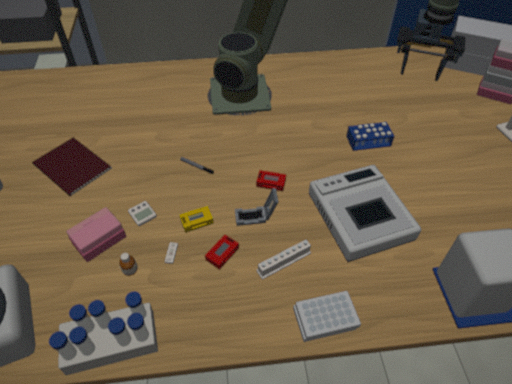

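View pics/top0.png

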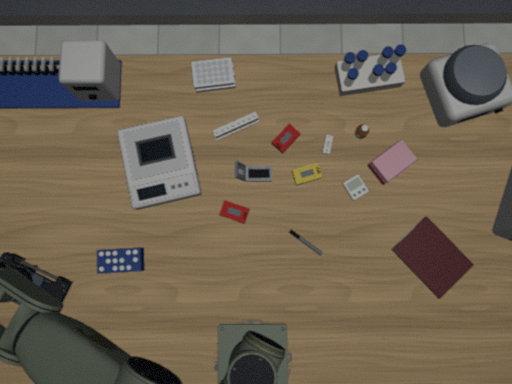

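View pics/wrist0.png

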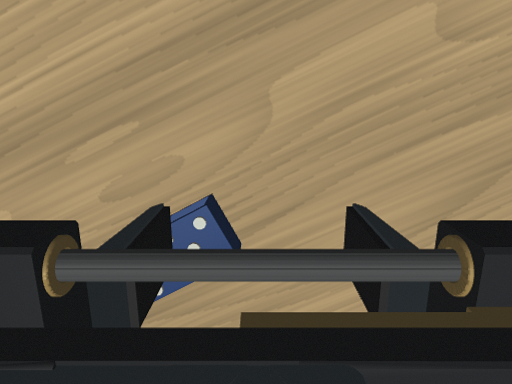

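The grey open clamshell is at top (253,172) and scene (258,210). The look-alikes are red at top (286,138) and (235,211), and yellow at (307,174), all shut. Only the grey, open one fits the description. The white cartridge is at top (328,144), the reader at (158,162). I'll confirm with an enlarged crop and measurements.

```bash
cat > h.py <<'E'
import numpy as np, cv2
from workcell import status, vision
def cloud(f):
    d=f["depth"]; h,w=d.shape; fl=h/2/np.tan(np.radians(f["fov_y"]/2))
    u,v=np.meshgrid(np.arange(w),np.arange(h))
    P=np.stack([(u-f["cx"])*d/fl,(v-f["cy"])*d/fl,d],-1)
    return P@f["pose"][:3,:3].T+f["pose"][:3,3]
def proj(f,p):
    q=(np.asarray(p,float)-f["pose"][:3,3])@f["pose"][:3,:3]
    fl=f["depth"].shape[0]/2/np.tan(np.radians(f["fov_y"]/2))
    return np.stack([q[...,0]/q[...,2]*fl+f["cx"],q[...,1]/q[...,2]*fl+f["cy"]],-1)
def crop(f,u0,v0,u1,v1,s,name):
    cv2.imwrite("pics/"+name,cv2.resize(f["color"][v0:v1,u0:u1],None,fx=s,fy=s,interpolation=cv2.INTER_CUBIC))
def rect(P,m):
    r=cv2.minAreaRect(P[m][:,:2].astype(np.float32)); return r
from scipy.spatial.transform import Rotation as R
def Rt(s): return R.from_euler('xyz',s["ee_rot"],degrees=True)
E
python3 - <<'E'
from h import *
f=vision.grab_frame("top"); crop(f,225,120,345,200,6,"c0.png"); P=cloud(f)
for l in ["carrier","cartridge","reader","reader_glass","carrier_bed","carrier_lid","lid_edge","carrier_hinge","timer","pen","strip_rack","tip_box","tube_rack","reagent"]:
    print(l,[(round(o["p"],2),np.round(o["location"]).tolist()) for o in vision.find_in("top",l)[:5]])
for l in ["carrier","cartridge","reader"]:
    for o in vision.silhouettes("top",l)[:5]:
        m=o["pixels"]; q=P[m]; r=rect(P,m); print(l,round(o["p"],2),m.sum(),r,np.percentile(q[:,2],[5,50,95]).round(1))
g=vision.grab_frame("scene"); crop(g,150,160,320,280,4,"c1.png")
E
```

```text
carrier [(0.84, [553.0, -1.0, 21.0]), (0.73, [545.0, -168.0, 26.0]), (0.67, [432.0, 57.0, 24.0]), (0.63, [666.0, -100.0, 23.0]), (0.3, [582.0, 280.0, 58.0])]
cartridge [(0.68, [650.0, -235.0, 5.0])]
reader [(0.91, [580.0, 277.0, 60.0])]
reader_glass [(0.93, [581.0, 278.0, 61.0])]
carrier_bed [(0.92, [553.0, 1.0, 21.0]), (0.89, [433.0, 55.0, 27.0]), (0.86, [660.0, -102.0, 26.0]), (0.67, [549.0, -166.0, 28.0])]
carrier_lid [(0.8, [438.0, 53.0, 20.0]), (0.74, [666.0, -102.0, 26.0]), (0.6, [548.0, -161.0, 29.0]), (0.52, [553.0, 37.0, 55.0])]
lid_edge [(0.98, [432.0, 55.0, 26.0]), (0.9, [553.0, -167.0, 27.0]), (0.89, [660.0, -102.0, 33.0]), (0.77, [561.0, 35.0, 58.0])]
carrier_hinge [(0.95, [668.0, -101.0, 21.0]), (0.85, [433.0, 52.0, 26.0]), (0.73, [554.0, -165.0, 28.0]), (0.72, [557.0, -0.0, 17.0]), (0.36, [680.0, -339.0, 41.0])]
timer [(0.66, [555.0, 36.0, 56.0]), (0.57, [516.0, -315.0, 11.0])]
pen [(0.64, [342.0, -166.0, 12.0])]
strip_rack [(0.67, [704.0, 50.0, 30.0])]
tip_box [(0.82, [578.0, -421.0, 66.0])]
tube_rack [(0.66, [292.0, 386.0, 42.0])]
reagent []
carrier 0.82 458 ((458.06
[... 346 characters left out ...]
45245361328) [ 5.6 14.5 90. ]
carrier 0.57 431 ((514.0621337890625, -49.617919921875), (70.11710357666016, 419.3895568847656), 70.56398010253906) [15.6 25.1 31. ]
carrier 0.46 498 ((523.2908935546875, 54.91581344604492), (138.536865234375, 436.3689270019531), 89.6194076538086) [ 2.6 34.8 46.5]
cartridge 0.61 94 ((647.8575439453125, -235.0426025390625), (17.27574920654297, 53.707313537597656), 76.56318664550781) [ 3.5  8.  12.7]
reader 0.91 5701 ((477.9358825683594, 225.7256622314453), (530.7298583984375, 257.3101806640625), 28.1486873626709) [52.6 60.5 70.5]
reader 0.29 1071 ((299.9049072265625, 224.05789184570312), (71.01504516601562, 473.6807861328125), 3.2972888946533203) [33.6 46.3 53.1]
```

View pics/c0.png

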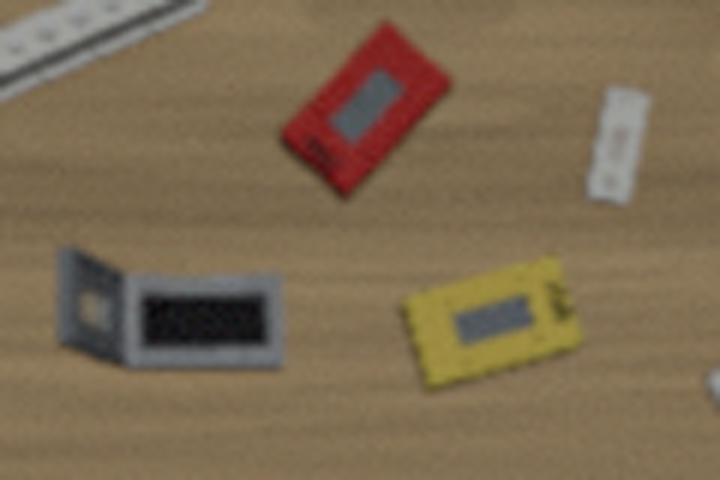

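View pics/c1.png

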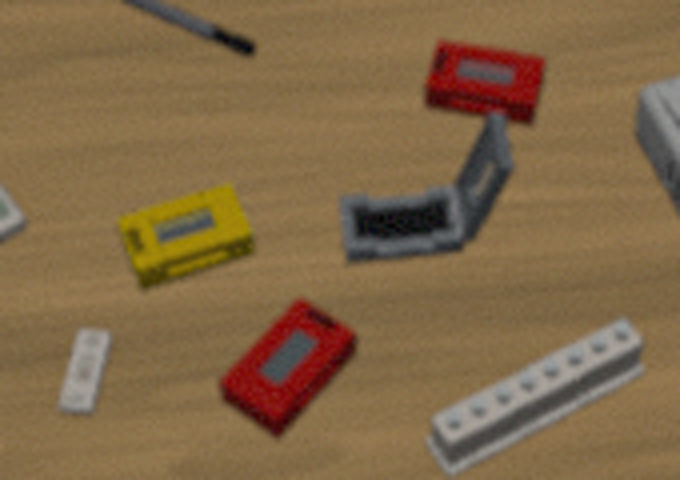

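Confirmed: the grey open clamshell at top (253,172) is the carrier, with its hinge end towards +y. First I'll move so the wrist camera looks straight down at the cartridge.

```bash
cat >> h.py <<'E'
from scipy.linalg import expm, logm
def M(p,rot):
    T=np.eye(4);T[:3,:3]=rot.as_matrix();T[:3,3]=p;return T
def plan(p,rpy,n=None,frm=None,cmd=True):
    """per-row constant tool-frame step to reach target"""
    s=status.state()
    T0=M(s["ee_pos"],Rt(s)) if frm is None else M(frm[0],R.from_euler('xyz',frm[1],degrees=True))
    T1=M(p,R.from_euler('xyz',rpy,degrees=True)); D=np.linalg.inv(T0)@T1
    rv=R.from_matrix(D[:3,:3]).as_rotvec(); 
    if n is None: n=int(max(np.ceil(np.linalg.norm(D[:3,3])/58),np.ceil(np.degrees(np.linalg.norm(rv))/10.2),1))
    X=expm(np.real(logm(D))/n)
    print("n",n,"step m",(X[:3,3]/1000).round(4).tolist(),"turn",R.from_matrix(X[:3,:3]).as_rotvec().round(4).tolist(),"| total tool shift",D[:3,3].round(1).tolist(),"rot deg",np.degrees(rv).round(1).tolist())
E
python3 - <<'E'
from h import *
plan((715,-248,350),(180,0,169),16)
E
```

```text
n 16 step m [-0.0433, -0.0363, 0.0034] turn [0.0, 0.0, -0.0154] | total tool shift [-752.7, -496.5, 54.7] rot deg [0.0, 0.0, -14.1]
```

```bash
python3 -m jog '[[0.06,-0.0433,-0.0363,0.0034,0,0,-0.0154],[0.06,-0.0433,-0.0363,0.0034,0,0,-0.0154],[0.06,-0.0433,-0.0363,0.0034,0,0,-0.0154],[0.06,-0.0433,-0.0363,0.0034,0,0,-0.0154],[0.06,-0.0433,-0.0363,0.0034,0,0,-0.0154],[0.06,-0.0433,-0.0363,0.0034,0,0,-0.0154],[0.06,-0.0433,-0.0363,0.0034,0,0,-0.0154],[0.06,-0.0433,-0.0363,0.0034,0,0,-0.0154],[0.06,-0.0433,-0.0363,0.0034,0,0,-0.0154],[0.06,-0.0433,-0.0363,0.0034,0,0,-0.0154],[0.06,-0.0433,-0.0363,0.0034,0,0,-0.0154],[0.06,-0.0433,-0.0363,0.0034,0,0,-0.0154]]' 20
python3 -m jog '[[0.06,-0.0433,-0.0363,0.0034,0,0,-0.0154],[0.06,-0.0433,-0.0363,0.0034,0,0,-0.0154],[0.06,-0.0433,-0.0363,0.0034,0,0,-0.0154],[0.06,-0.0433,-0.0363,0.0034,0,0,-0.0154],[0.06,0,0,0,0,0,0],[0.06,0,0,0,0,0,0]]'
python3 - <<'E'
from h import *
f=vision.grab_frame("wrist"); cv2.imwrite("pics/w1.png",f["color"]); g=vision.grab_frame("top"); cv2.imwrite("pics/t1.png",g["color"])
print(status.state()["qpos"].round(1))
P=cloud(f)
for o in vision.silhouettes("wrist","cartridge")[:3]:
    m=o["pixels"]; m=cv2.erode(m.astype(np.uint8),np.ones((3,3)))>0; print(o["p"],m.sum(),rect(P,m),np.percentile(P[m][:,2],[5,50,95]),np.argwhere(m).mean(0))
E
```

```text
time_s: 2.6
ee_pos: [581.0, -68.6, 364.0]
ee_rot: [180.0, 0.0, 165.5]
force: [0.8, 1.1, 0.2]
gripper_width: 59.8
time_s: 3.35
ee_pos: [715.5, -247.4, 349.7]
ee_rot: [180.0, -0.1, 169.0]
force: [-0.7, 0.1, -0.4]
gripper_width: 60.0
[-19.9  36.9  66.    0.   77.1 -99. ]
0.58 1441 ((649.5680541992188, -238.5178680419922), (19.9885196685791, 58.1567497253418), 78.37029266357422) [6.98458327 8.16546865 9.44720873] [101.99167245 253.97640527]
```

View pics/w1.png

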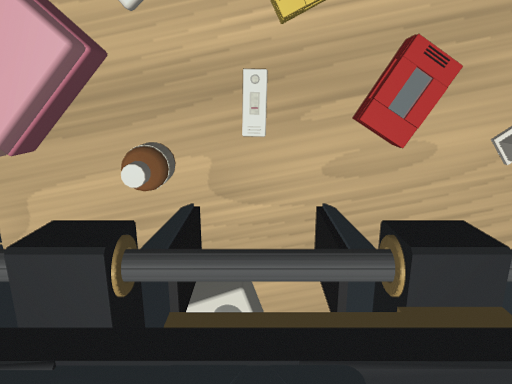

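View pics/t1.png

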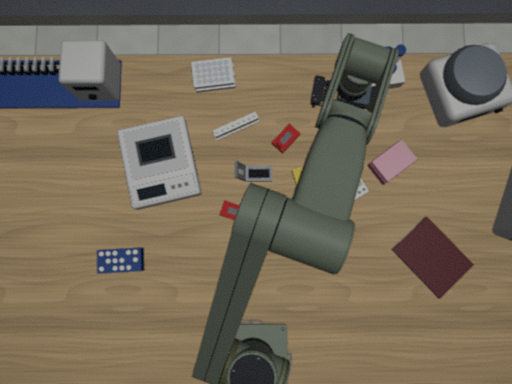

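Wrist view: the cartridge is at (254,102), face up, with its port at (255,79) and strip at (255,103). It measures 58x20 mm at z 8, so it is the right thing. Going to grasp it.

Run:
```python
from h import *
plan((649.5,-238,215),(180,0,168.4))
```

```text
n 3 step m [0.0221, -0.0015, 0.0454] turn [0.0001, 0.0001, 0.0041] | total tool shift [66.2, -4.3, 136.2] rot deg [0.0, 0.0, 0.7]
```

```bash
python3 -m jog '[[0.05,0.0331,-0.0022,0.03,0,0,0.006],[0.05,0.0331,-0.0022,0.03,0,0,0.006],[0.05,0,0,0.04,0,0,0],[0.05,0,0,0.036,0,0,0],[0.05,0,0,0.011,0,0,0],[0.05,0,0,0.011,0,0,0],[0.05,0,0,0,0,0,0]]' 15
python3 - <<'E'
from h import *
plan((649.5,-238,193),(180,0,168.4))
f=vision.grab_frame("wrist"); cv2.imwrite("pics/w2.png",f["color"])
E
```

```text
time_s: 4.38
ee_pos: [650.1, -238.9, 192.8]
ee_rot: [180.0, 0.0, 168.4]
force: [-0.4, 0.9, -0.7]
gripper_width: 50.0
n 1 step m [0.0008, 0.0008, -0.0002] turn [0.0, 0.0007, -0.0006] | total tool shift [0.8, 0.8, -0.2] rot deg [0.0, 0.0, -0.0]
```

View pics/w2.png

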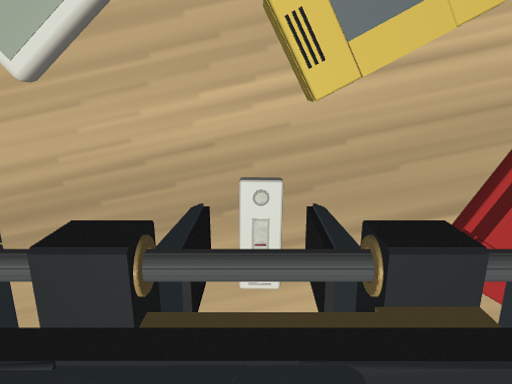

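```bash
python3 -m jog '[[0.015,0,0.0005,0,0,0,0],[0.015,0,0,0,0,0,0],[0.015,0,0,0,0,0,0],[0.015,0,0,0,0,0,0],[0.015,0,0,-0.02,0,0,0],[0.015,0,0,-0.05,0,0,0],[0.015,0,0,-0.06,0,0,0],[0.015,0,0,-0.06,0,0,0],[0.015,0,0,0,0,0,0]]' 15
python3 - <<'E'
from h import *
f=vision.grab_frame("wrist"); cv2.imwrite("pics/w3.png",f["color"])
# view pose for carrier: camera over carrier centre (553,-10)
plan((553,-80,370),(180,0,90))
E
```

```text
time_s: 5.55
ee_pos: [650.6, -238.9, 389.1]
ee_rot: [-179.9, 0.7, 168.3]
force: [0.1, -1.3, -1.3]
gripper_width: 21.8
n 8 step m [0.0245, 0.0055, 0.0018] turn [0.0004, 0.0007, 0.1709] | total tool shift [127.2, 135.8, 14.5] rot deg [0.2, 0.3, 78.3]
```

View pics/w3.png

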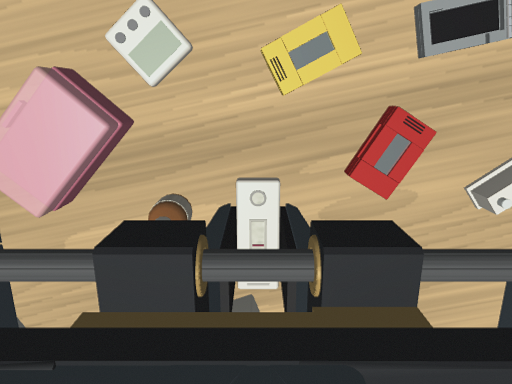

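Cartridge held (21.8 mm opening, spanning (237–280, 178–290)). Moving to look down on the carrier.

```bash
python3 -m jog '[[0.015,0.0245,0.0055,0.0018,0,0,0.171],[0.015,0.0245,0.0055,0.0018,0,0,0.171],[0.015,0.0245,0.0055,0.0018,0,0,0.171],[0.015,0.0245,0.0055,0.0018,0,0,0.171],[0.015,0.0245,0.0055,0.0018,0,0,0.171],[0.015,0.0245,0.0055,0.0018,0,0,0.171],[0.015,0.0245,0.0055,0.0018,0,0,0.171],[0.015,0.0245,0.0055,0.0018,0,0,0.171],[0.015,0,0,0,0,0,0],[0.015,0,0,0,0,0,0]]'
python3 - <<'E'
from h import *
s=status.state(); T=M(s["ee_pos"],Rt(s))
f=vision.grab_frame("wrist"); cv2.imwrite("pics/w4.png",f["color"]); P=cloud(f)
loc=(P-T[:3,3])@T[:3,:3]
c=f["color"].astype(int)
m=(c.min(-1)>140)&(abs(loc[...,2]-190)<25)&(abs(loc[...,1])<16)&(abs(loc[...,0])<60)
q=loc[m]; print("cart local",m.sum(),q.min(0).round(1),q.max(0).round(1),np.median(q,0).round(1))
np.save("P4.npy",P); np.save("c4.npy",f["color"])
for l in ["carrier","carrier_bed","carrier_lid"]:
  for o in vision.silhouettes("wrist",l)[:3]:
    mm=o["pixels"]; print(l,round(o["p"],2),mm.sum(),np.argwhere(mm).mean(0).round(),rect(P,mm&(P[...,2]<100)),np.percentile(P[mm][:,2],[5,50,95]).round(1))
E
```

```text
time_s: 6.85
ee_pos: [553.1, -80.5, 366.9]
ee_rot: [-179.9, 0.0, 90.1]
force: [0.0, -0.7, -0.0]
gripper_width: 22.2
cart local 3131 [-29.4 -10.3 182.5] [ 30.1  11.3 186.6] [ 11.1   0.7 184.5]
carrier 0.93 3832 [192. 370.] ((667.2515869140625, -104.75042724609375), (50.309326171875, 82.95282745361328), 47.96076202392578) [14.1 25.8 27.2]
carrier 0.78 257 [292. 260.] ((558.7125854492188, -204.89305114746094), (37.76171875, 12.165525436401367), 10.947074890136719) [25.2 26.2 27.4]
carrier 0.65 4747 [ 34. 125.] ((429.3261413574219, 50.19902801513672), (73.4400863647461, 61.647151947021484), 71.50911712646484) [ 8.9 25.4 27.1]
carrier_bed 0.93 8233 [ 74. 262.] ((556.378662109375, -5.644813537597656), (47.8523063659668, 113.05567932128906), 0.3928891122341156) [ 9.5 16.9 90.5]
carrier_bed 0.85 4789 [ 35. 125.] ((429.1534423828125, 49.95963668823242), (74.00365447998047, 61.822811126708984), 71.50911712646484) [ 8.4 25.4 27.1]
carrier_bed 0.85 245 [292. 260.] ((558.4807739257812, -205.78799438476562), (36.72322082519531, 11.950270652770996), 7.451923847198486) [25.2 26.2 27.3]
carrier_lid 0.95 4241 [ 34. 122.] ((434.7567138671875, 47.139373779296875), (68.18753814697266, 48.976097106933594), 70.72863006591797) [22.3 25.5 27.2]
carrier_lid 0.86 3899 [ 34. 262.] ((554.34912109375, 41.421390533447266), (52.89202880859375, 56.476741790771484), 9.324994087219238) [18.4 64.2 91.2]
carrier_lid 0.71 262 [292. 258.] ((557.2661743164062, -215.61019897460938), (39.18168258666992, 29.82117462158203), 1.8305379152297974) [ 24.7  26.3 181.9]
```

View pics/w4.png

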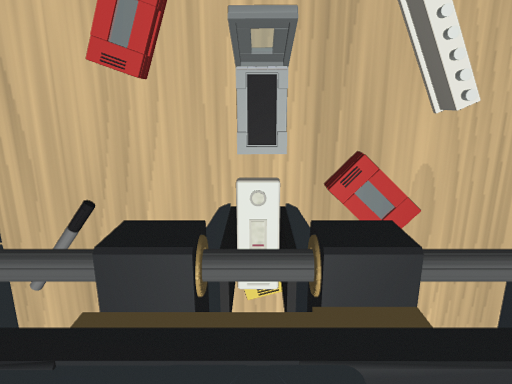

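The open carrier is upright in the wrist view: bed at (262,110), hinge at (262,67), lid above. Now fitting its rim precisely.

Run:
```python
from h import *
P=np.load("P4.npy")
x,y,z=P[...,0],P[...,1],P[...,2]
box=(abs(x-554)<45)&(y>-75)&(y<35)
m=box&(abs(z-16)<2.5); n,l,st,_=cv2.connectedComponentsWithStats(m.astype(np.uint8)); k=1+np.argmax(st[1:,4]); mm=l==k
print(rect(P,mm),np.median(z[mm]),st[k])
m2=box&(abs(z-10)<2)&(y>-50)&(y<30); print("floor",rect(P,m2),np.median(z[m2]))
# lid
ml=(abs(x-554)<40)&(y>24)&(y<90)&(z>22)&(z<100)
print("lid top",z[ml].max(), P[ml&(z>z[ml].max()-3)].mean(0), P[ml][:, :].min(0),P[ml].max(0))
for zz in (30,50,70,85): 
    k=ml&(abs(z-zz)<4); print(zz,np.median(y[k]) if k.any() else None)
# line per row: left/right edges
for yy in (-45,-30,20):
    k=mm&(abs(y-yy)<3); print(yy,np.percentile(x[k],[2,98]).round(1) if k.any() else None)
print(y[mm].min(),y[mm].max())
```

```text
((556.1817016601562, 10.826047897338867), (47.39643096923828, 24.034862518310547), 1.3483695983886719) 16.5631946052755 [235  60  53  29 771]
floor ((556.4364013671875, -18.951955795288086), (47.57944107055664, 62.438350677490234), 0.9057473540306091) 10.232427210340575
lid top 93.15122939919578 [556.71637583  43.86355516  91.0387554 ] [532.23321802  24.05007748  23.90475917] [580.19034395  50.92847319  93.1512294 ]
30 26.158399590239164
50 32.81262408761164
70 39.02124855627532
85 46.065428222048475
-45 None
-30 None
20 [537.7 574.9]
-1.6334294137541416 22.60818016206447
```

Run:
```python
from h import *
P=np.load("P4.npy")
x,y,z=P[...,0],P[...,1],P[...,2]
m=(abs(x-554)<45)&(y>-75)&(y<21)&(z>6)&(z<19)
n,l,st,_=cv2.connectedComponentsWithStats(m.astype(np.uint8)); k=1+np.argmax(st[1:,4]); mm=l==k
print(rect(P,mm),st[k], np.percentile(y[mm],[0.3,1,2,99]))
for a,b in((-60,-38),(-36,-2),(2,20)):
    k=mm&(y>a)&(y<b)&(z>13.5 if a!=-36 else z>0); q=P[k]; print(a,np.percentile(q[:,0],[1,99]),np.median(q[:,2]))
c=np.load("c4.npy").astype(int); dark=mm&(c.max(-1)<70)
print("dark",dark.sum(),rect(P,dark),np.median(z[dark]))
```

```text
((556.4810791015625, -20.566909790039062), (47.93956756591797, 83.18679809570312), 0.2475055456161499) [ 235   62   54   92 4544] [-61.9630465  -61.7278721  -60.79265047  20.09085187]
-60 [533.22034302 580.2508694 ] 16.00289906929379
-36 [533.20104476 579.97929769] 10.19055384254915
2 [533.06878478 579.85415703] 16.563299749864484
dark 1977 ((556.884521484375, -21.862831115722656), (27.155677795410156, 64.52471160888672), 0.4362199604511261) 10.319364204181568
```

Run:
```python
from h import *
plan((556.6,-21.3,230),(180,0,90.4))
```

```text
n 3 step m [0.0198, 0.0012, 0.0459] turn [-0.0001, 0.0, -0.0026] | total tool shift [59.5, 3.4, 137.7] rot deg [-0.0, 0.0, -0.5]
```

```bash
python3 -m jog '[[0.015,0.0298,0.0018,0.03,0,0,-0.004],[0.015,0.0298,0.0016,0.04,0,0,-0.004],[0.015,0,0,0.04,0,0,0],[0.015,0,0,0.0275,0,0,0],[0.015,0,0,0,0,0,0],[0.015,0,0,0,0,0,0]]'
python3 - <<'E'
from h import *
plan((556.6,-21.3,203.3),(180,0,90.4))
f=vision.grab_frame("wrist"); cv2.imwrite("pics/w5.png",f["color"])
E
```

```text
time_s: 7.8
ee_pos: [557.2, -20.9, 231.5]
ee_rot: [179.9, 0.0, 90.4]
force: [0.5, -0.1, 0.3]
gripper_width: 21.8
n 1 step m [-0.0004, -0.0006, 0.0282] turn [0.0021, 0.0, 0.0] | total tool shift [-0.4, -0.6, 28.2] rot deg [0.1, 0.0, 0.0]
```

View pics/w5.png

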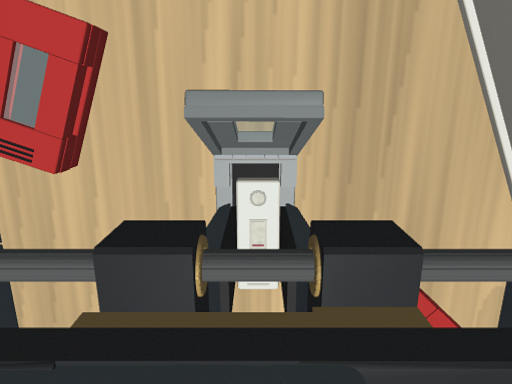

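```bash
python3 -m jog '[[0.015,0,-0.0005,0.014,0,0,0],[0.015,0,0,0.009,0,0,0],[0.015,0,0,0.005,0,0,0],[0.015,0,0,0,0,0,0]]'
python3 -m jog '[[0.034,0,0,0,0,0,0],[0.034,0,0,0,0,0,0],[0.034,0,0,0,0,0,0]]'
python3 -m jog '[[0.034,0,0,-0.02,0,0,0],[0.034,0,0,-0.05,0,0,0],[0.034,-0.02,0,-0.05,0,0,0],[0.034,-0.04,0,0,0,0,0],[0.034,0,0,0,0,0,0]]'
python3 - <<'E'
from h import *
f=vision.grab_frame("wrist"); cv2.imwrite("pics/w6.png",f["color"]); P=cloud(f)
g=vision.grab_frame("scene"); crop(g,190,170,320,260,5,"s6.png")
c=f["color"].astype(int); x,y,z=P[...,0],P[...,1],P[...,2]
m=(c.min(-1)>140)&(abs(x-556)<30)&(abs(y+20)<45)&(z<40); print(rect(P,m),np.percentile(z[m],[5,50,95]))
E
```

```text
time_s: 8.35
ee_pos: [556.1, -20.4, 202.2]
ee_rot: [-180.0, -0.0, 90.4]
force: [-0.5, -0.4, 0.2]
gripper_width: 21.3
time_s: 8.72
ee_pos: [556.1, -20.5, 202.4]
ee_rot: [180.0, -0.0, 90.4]
force: [-0.3, -0.1, -0.2]
gripper_width: 34.0
time_s: 9.35
ee_pos: [556.4, -82.2, 323.2]
ee_rot: [179.9, 0.0, 90.3]
force: [-0.6, 0.8, -0.0]
gripper_width: 34.0
((556.6981201171875, -22.43353271484375), (81.32258605957031, 49.34468078613281), 88.67076110839844) [ 9.44629802 16.78847956 19.0151237 ]
```

View pics/w6.png

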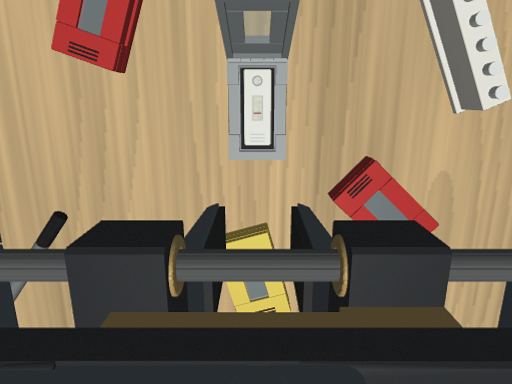

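View pics/s6.png

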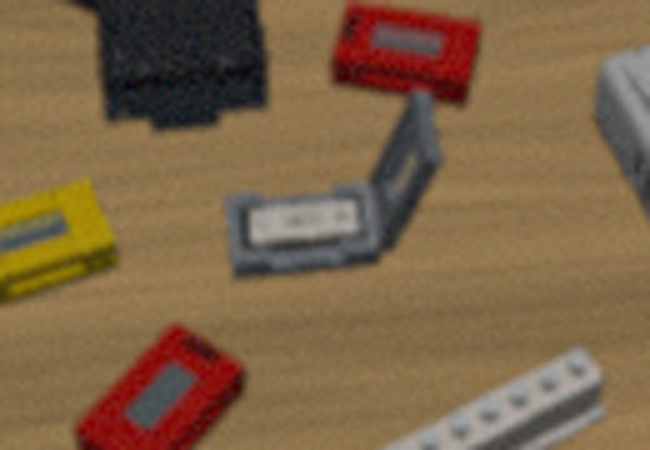

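Cartridge sits in the bed, face up (258,108). Now sweeping the lid over from behind with closed fingers.

```bash
python3 -m jog '[[0,0.055,0,0,0,0,0],[0,0.056,0,0,0,0,0],[0,0.056,0,0,0,0,0],[0,0,0,0.03,0,0,0],[0,0,0,0.027,0,0,0],[0,0,0,0,0,0,0]]' 10
python3 - <<'E'
from h import *
s=status.state(); print(s["ee_pos"].round(1),s["gripper_width"])
f=vision.grab_frame("scene"); crop(f,190,130,360,260,4,"s7.png")
E
```

```text
time_s: 10.2
ee_pos: [554.1, 87.5, 263.0]
ee_rot: [-179.6, 0.0, 90.5]
force: [-0.9, 0.2, 0.0]
gripper_width: 0.2
[554.1  87.5 263. ] 0.23503302040170884
```

View pics/s7.png

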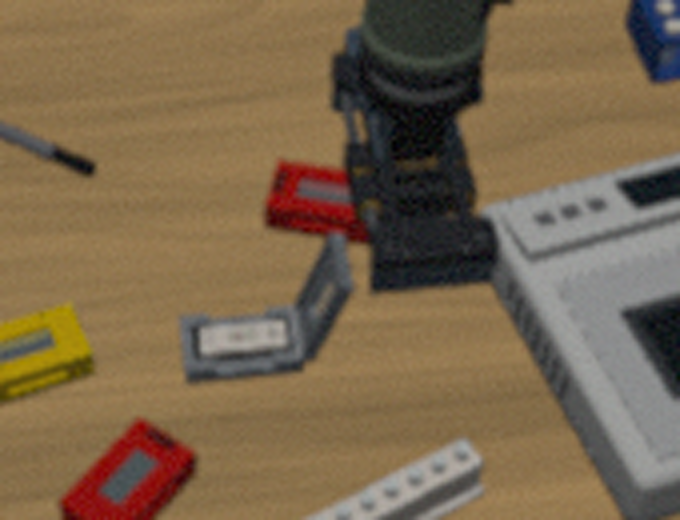

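```bash
python3 -m jog '[[0,-0.010,0,0,0,0,0],[0,-0.010,0,0,0,0,0],[0,-0.0072,0,-0.0023,0,0,0],[0,-0.0072,0,-0.0023,0,0,0],[0,-0.0072,0,-0.0023,0,0,0],[0,-0.0085,0,-0.0002,0,0,0],[0,-0.0085,0,-0.0002,0,0,0],[0,-0.0084,0,0.002,0,0,0],[0,-0.0084,0,0.002,0,0,0],[0,-0.0075,0,0.0041,0,0,0],[0,-0.0075,0,0.0041,0,0,0]]'
python3 - <<'E'
from h import *
s=status.state(); print(s["ee_pos"].round(1))
f=vision.grab_frame("scene"); crop(f,190,130,360,260,4,"s8.png")
E
```

```text
time_s: 11.62
ee_pos: [555.9, -4.4, 260.2]
ee_rot: [-180.0, -0.0, 90.4]
force: [-0.8, 0.6, -0.4]
gripper_width: 0.7
[555.9  -4.4 260.2]
```

View pics/s8.png

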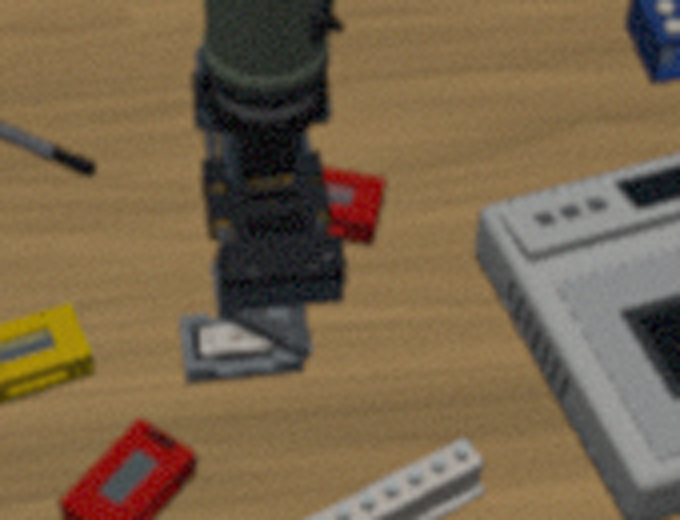

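The lid is swinging over (edge near (240,315)) and the base hasn't moved. Continuing down.

```bash
python3 -m jog '[[0,-0.0062,0,0.006,0,0,0],[0,-0.0062,0,0.006,0,0,0],[0,-0.0045,0,0.0073,0,0,0],[0,-0.0045,0,0.0073,0,0,0],[0,-0.0016,0,0.0055,0,0,0],[0,-0.0016,0,0.0055,0,0,0],[0,-0.0016,0,0.0055,0,0,0],[0,0,0,0,0,0,0]]'
python3 -m jog '[[0,0,0,0.001,0,0,0],[0,0,0,0,0,0,0]]'
python3 - <<'E'
from h import *
s=status.state(); print(s["ee_pos"].round(1),s["force"].round(1))
f=vision.grab_frame("scene"); crop(f,190,130,360,260,4,"s9.png")
E
```

```text
time_s: 12.68
ee_pos: [556.2, -30.0, 217.3]
ee_rot: [-180.0, -0.0, 90.4]
force: [0.3, -0.5, -1.0]
gripper_width: 0.5
time_s: 12.92
ee_pos: [556.2, -30.0, 216.9]
ee_rot: [180.0, 0.0, 90.4]
force: [-0.9, 0.4, 4.2]
gripper_width: 0.6
[556.2 -30.  216.9] [-0.9  0.4  4.2]
```

View pics/s9.png

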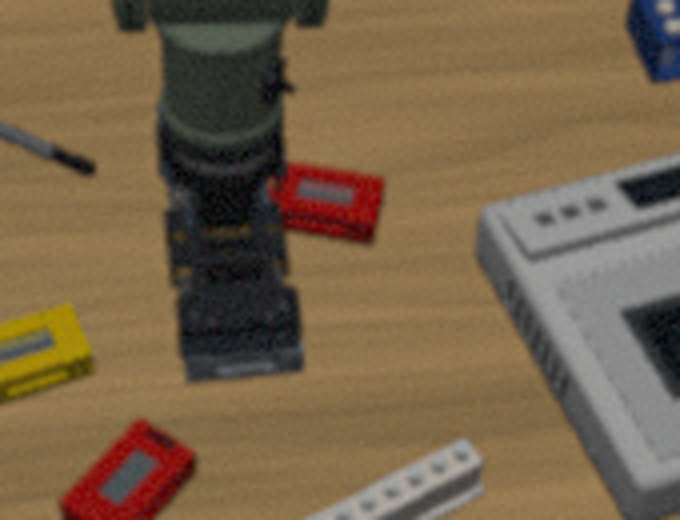

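Contact is 4 N at tip height 26 mm, so it is shut. A little more press, then back off and look.

```bash
python3 -m jog '[[0,0,0,0.001,0,0,0],[0,0,0,0,0,0,0],[0,0,0,-0.03,0,0,0],[0.08,-0.02,0,-0.045,0,0,0],[0.08,-0.04,0,-0.04,0,0,0],[0.08,0,0,0,0,0,0]]'
python3 - <<'E'
from h import *
f=vision.grab_frame("wrist"); cv2.imwrite("pics/w10.png",f["color"]); P=cloud(f); x,y,z=P[...,0],P[...,1],P[...,2]
m=(abs(x-556)<45)&(y>-80)&(y<40)&(z>20)&(z<34)
n,l,st,_=cv2.connectedComponentsWithStats(m.astype(np.uint8)); k=1+np.argmax(st[1:,4]); mm=l==k
print(rect(P,mm),np.percentile(z[mm],[1,50,99]))
# plane fit
A=np.c_[x[mm]-556,y[mm]+21,np.ones(mm.sum())]; print(np.linalg.lstsq(A,z[mm],rcond=None)[0])
g=vision.grab_frame("top"); cv2.imwrite("pics/t10.png",g["color"]); np.save("Pt.npy",cloud(g)); np.save("ct.npy",g["color"])
E
```

```text
time_s: 13.72
ee_pos: [557.4, -92.0, 333.6]
ee_rot: [179.6, 0.1, 90.3]
force: [-0.6, -0.1, -0.4]
gripper_width: 28.1
((556.4049682617188, -21.02359390258789), (47.98172378540039, 81.38516235351562), 0.2293473780155182) [22.4104929  25.83452476 27.72120632]
[ 7.59707797e-04 -5.66833028e-04  2.55970258e+01]
```

View pics/w10.png

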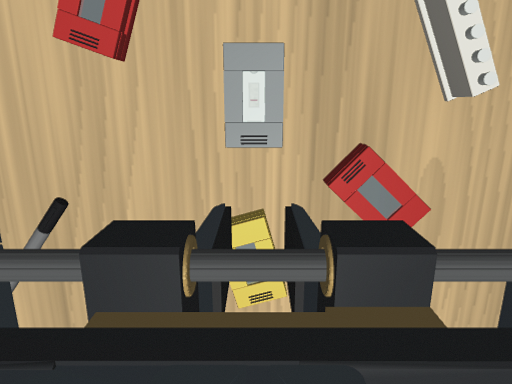

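The carrier is shut: lid level at 25.6 mm, centre (556.4, -21.0), square to y, and the cartridge shows through the window at (253,97). Next, measure the reader and plan the tilted grasp.

```bash
cat >> h.py <<'E'
def gp(G,th,yaw,grasp=172):
    Rm=R.from_euler('xyz',[180,0,yaw],degrees=True)*R.from_euler('y',-th,degrees=True)
    return np.array(G)-grasp*Rm.as_matrix()[:,2], Rm.as_euler('xyz',degrees=True)
def gplan(G,th,yaw,n=None,frm=None):
    p,e=gp(G,th,yaw); print("tcp",p.round(1),"rpy",e.round(1),end=" "); plan(p,e,n,frm)
E
python3 - <<'E'
from h import *
P=np.load("Pt.npy"); c=np.load("ct.npy").astype(int); x,y,z=P[...,0],P[...,1],P[...,2]
m=(x>430)&(x<720)&(y>120)&(y<420)&(z>45)&(z<85)
n,l,st,_=cv2.connectedComponentsWithStats(m.astype(np.uint8)); k=1+np.argmax(st[1:,4]); mm=l==k
print("reader",rect(P,mm),st[k])
hull=cv2.boxPoints(rect(P,mm)).round(0); print(hull.tolist())
d=mm&(c.max(-1)<75)
n,l,st,ce=cv2.connectedComponentsWithStats(d.astype(np.uint8))
for k in range(1,n):
    if st[k,4]>80: print(st[k],rect(P,l==k),np.median(z[l==k]))
G=np.array([556.4,-9.4,27]); b=np.array([0,.5,.866])
gplan(G+80*b,30,90.23)
E
```

```text
reader ((586.7347412109375, 286.10345458984375), (251.87611389160156, 211.64137268066406), 13.033110618591309) [ 117  118   83   91 5597]
[[440.0, 361.0], [488.0, 155.0], [733.0, 211.0], [686.0, 418.0]]
[136 135  39  30 811] ((621.744384765625, 293.32720947265625), (75.47561645507812, 106.47441864013672), 13.68549633026123) 61.13541582009907
[137 184  29  16 291] ((491.8429260253906, 298.8282470703125), (31.064077377319336, 80.38763427734375), 12.730923652648926) 67.88246234261783
tcp [556.1 116.6 245.2] rpy [180.   30.   90.2] n 4 step m [0.0554, 0.0003, 0.0108] turn [0.0, -0.1311, 0.0006] | total tool shift [206.6, 1.3, 84.8] rot deg [0.0, -30.0, 0.1]
```

```bash
python3 -m jog '[[0.08,0.0445,0.0003,0.009,0,-0.105,0.0005],[0.08,0.0445,0.0003,0.009,0,-0.105,0.0005],[0.08,0.0445,0.0003,0.009,0,-0.105,0.0005],[0.08,0.0445,0.0003,0.009,0,-0.105,0.0005],[0.08,0.0445,0.0003,0.009,0,-0.105,0.0005],[0.08,0,0,0,0,0,0]]' 25
python3 - <<'E'
from h import *
G=np.array([556.4,-9.4,27]); 
print(status.state()["qpos"].round(1))
gplan(G,30,90.23)
E
```

```text
time_s: 14.58
ee_pos: [555.2, 119.1, 237.0]
ee_rot: [-179.5, 30.2, 90.9]
force: [-0.7, -0.9, -0.2]
gripper_width: 80.1
[ 17.9  29.4 101.8 -32.4  63.1  35.8]
tcp [556.1  76.6 176. ] rpy [180.   30.   90.2] n 2 step m [-0.0031, 0.0004, 0.0371] turn [-0.0015, 0.0014, 0.0049] | total tool shift [-6.1, 0.9, 74.1] rot deg [-0.2, 0.2, 0.6]
```

```bash
python3 -m jog '[[0.08,-0.003,0.0004,0.025,0,0,0],[0.08,-0.003,0.0004,0.015,0,0,0],[0.08,0,0,0,0,0,0],[0.08,0,0,0,0,0,0]]'
python3 - <<'E'
from h import *
G=np.array([556.4,-9.4,27]); gplan(G,30,90.23)
f=vision.grab_frame("wrist"); cv2.imwrite("pics/w11.png",f["color"])
E
```

```text
time_s: 15.08
ee_pos: [557.9, 90.3, 210.1]
ee_rot: [179.9, 30.0, 90.2]
force: [0.1, 0.2, -0.4]
gripper_width: 79.7
tcp [556.1  76.6 176. ] rpy [180.   30.   90.2] n 1 step m [0.0052, -0.002, 0.0364] turn [0.0015, 0.0007, -0.0007] | total tool shift [5.2, -2.0, 36.4] rot deg [0.1, 0.0, -0.0]
```

View pics/w11.png

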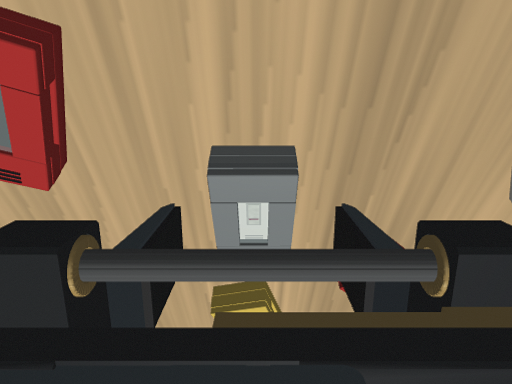

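```bash
python3 -m jog '[[0.08,0.003,-0.001,0.018,0,0,0],[0.08,0.002,-0.001,0.012,0,0,0],[0.08,0,0,0.006,0,0,0],[0.08,0,0,0,0,0,0]]'
python3 - <<'E'
from h import *
G=np.array([556.4,-9.4,27]); gplan(G,30,90.23)
E
```

```text
time_s: 15.62
ee_pos: [555.7, 76.6, 175.1]
ee_rot: [-180.0, 30.1, 90.3]
force: [-0.0, 0.9, 0.5]
gripper_width: 79.8
tcp [556.1  76.6 176. ] rpy [180.   30.   90.2] n 1 step m [-0.0005, 0.0004, -0.0007] turn [-0.0002, 0.0017, 0.0009] | total tool shift [-0.5, 0.4, -0.7] rot deg [-0.0, 0.1, 0.1]
```

```bash
python3 -m jog '[[0.04,0,0,0,0,0,0],[0.04,0,0,0,0,0,0],[0.04,0,0,0,0,0,0],[0.04,0,0,0,0,0,0],[0.04,0,0,0,0,0,0]]' 30
python3 -m jog '[[0.04,-0.005,0,-0.0087,0,0,0],[0.04,-0.010,0,-0.0173,0,0,0],[0.04,-0.02,0,-0.0347,0,0,0],[0.04,0,0,0,0,0,0],[0.04,0,0,0,0,0,0]]'
python3 - <<'E'
from h import *
s=status.state(); T=M(s["ee_pos"],Rt(s)); print("G",(T[:3,3]+172*T[:3,2]).round(1))
f=vision.grab_frame("wrist"); cv2.imwrite("pics/w12.png",f["color"])
f=vision.grab_frame("scene"); crop(f,170,130,340,260,4,"s12.png")
E
```

```text
time_s: 16.25
ee_pos: [555.8, 77.0, 176.0]
ee_rot: [179.9, 30.1, 90.3]
force: [-0.5, 1.0, 1.5]
gripper_width: 47.8
time_s: 16.88
ee_pos: [555.4, 77.0, 246.1]
ee_rot: [179.9, 30.0, 90.2]
force: [0.5, 0.3, -1.8]
gripper_width: 47.8
G [555.9  -9.1  97.2]
```

View pics/w12.png

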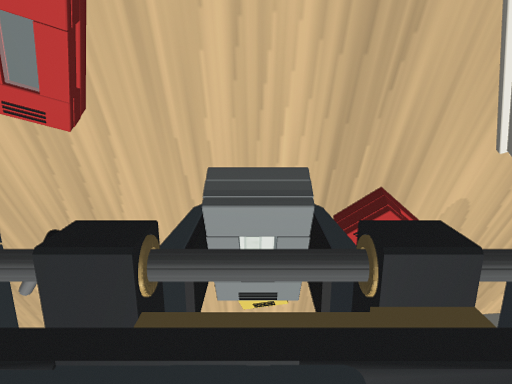

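View pics/s12.png

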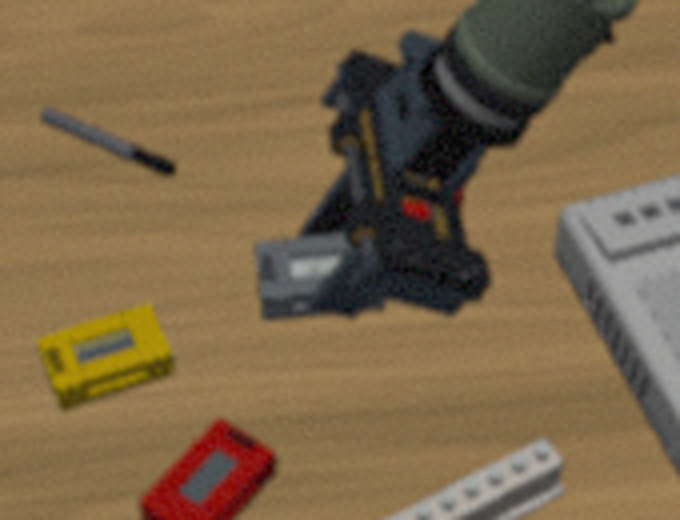

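Carrier held level. Turning it 90° onto its free end, hinge up.

Run:
```python
from h import *
gplan((556,-64,90),-60,90.23,12)
```

```text
tcp [ 556.6 -213.   176. ] rpy [180.  -60.   90.2] n 12 step m [-0.0276, -0.0, 0.0011] turn [-0.0001, 0.131, 0.0] | total tool shift [-216.3, 0.0, 205.1] rot deg [-0.1, 90.1, 0.0]
```

```bash
python3 -m jog '[[0.04,-0.0276,0,0.0011,0,0.131,0],[0.04,-0.0276,0,0.0011,0,0.131,0],[0.04,-0.0276,0,0.0011,0,0.131,0],[0.04,-0.0276,0,0.0011,0,0.131,0],[0.04,-0.0276,0,0.0011,0,0.131,0],[0.04,-0.0276,0,0.0011,0,0.131,0],[0.04,-0.0276,0,0.0011,0,0.131,0],[0.04,-0.0276,0,0.0011,0,0.131,0],[0.04,-0.0276,0,0.0011,0,0.131,0],[0.04,-0.0276,0,0.0011,0,0.131,0],[0.04,-0.0276,0,0.0011,0,0.131,0],[0.04,-0.0276,0,0.0011,0,0.131,0]]'
python3 -m jog '[[0.04,0,0,0,0,0,0],[0.04,0,0,0,0,0,0],[0.04,0,0,0,0,0,0]]'
python3 - <<'E'
from h import *
s=status.state(); T=M(s["ee_pos"],Rt(s)); print("G",(T[:3,3]+172*T[:3,2]).round(1),s["qpos"].round(1),s["gripper_width"])
f=vision.grab_frame("wrist"); cv2.imwrite("pics/w13.png",f["color"])
f=vision.grab_frame("scene"); crop(f,170,130,340,260,4,"s13.png")
P=cloud(f);x,y,z=P[...,0],P[...,1],P[...,2]
g=vision.grab_frame("top"); P=cloud(g);x,y,z=P[...,0],P[...,1],P[...,2]
m=(abs(x-556)<40)&(y>-75)&(y<0)&(z>85)&(z<140); print(rect(P,m),np.percentile(z[m],[5,50,95]))
gplan((556,-64,55),-60,90.23)
E
```

```text
time_s: 18.48
ee_pos: [556.9, -214.3, 174.5]
ee_rot: [-179.9, -60.2, 90.2]
force: [0.4, 0.2, -2.3]
gripper_width: 48.0
time_s: 18.85
ee_pos: [557.5, -212.4, 177.5]
ee_rot: [179.8, -59.9, 90.6]
force: [-0.2, -0.8, -2.4]
gripper_width: 47.6
G [556.7 -63.7  91.1] [-32.2  42.   96.7  47.   86.  -56.2] 47.59381639120281
((555.2437133789062, -54.26070022583008), (72.55260467529297, 39.870845794677734), 1.3992840051651) [ 97.59586991 118.01831456 124.09192131]
tcp [ 556.6 -213.   141. ] rpy [180.  -60.   90.2] n 1 step m [-0.0316, -0.0009, 0.018] turn [-0.0008, 0.0017, 0.003] | total tool shift [-31.6, -0.9, 18.0] rot deg [-0.0, 0.1, 0.2]
```

View pics/w13.png

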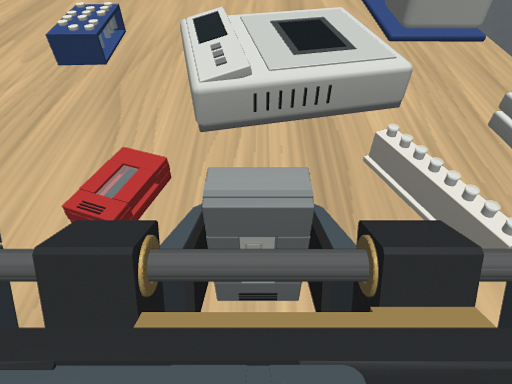

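View pics/s13.png

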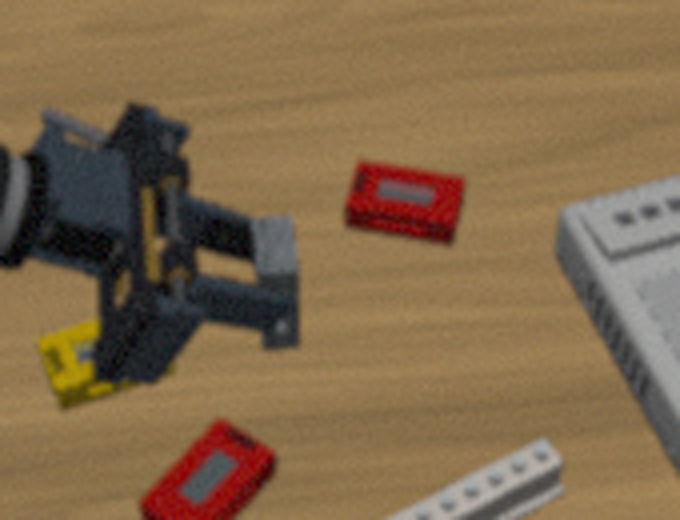

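```bash
python3 -m jog '[[0.04,-0.0147,-0.0005,0.0085,0,0,0.001],[0.04,-0.0113,0,0.0065,0,0,0.001],[0.04,-0.0043,0,0.0025,0,0,0],[0.04,0,0,0,0,0,0],[0.04,0,0,0,0,0,0]]'
python3 - <<'E'
from h import *
s=status.state(); T=M(s["ee_pos"],Rt(s)); print("G",(T[:3,3]+172*T[:3,2]).round(1))
E
```

```text
time_s: 19.62
ee_pos: [556.9, -213.4, 141.3]
ee_rot: [-179.9, -60.0, 90.2]
force: [0.4, 0.1, -1.5]
gripper_width: 47.7
G [556.2 -64.4  55.3]
```

```bash
python3 -m jog '[[0.04,-0.0013,0,0.00075,0,0,0],[0.04,0,0,0,0,0,0]]'; python3 -m jog '[[0.04,-0.0009,0,0.0005,0,0,0],[0.04,0,0,0,0,0,0]]'
```

```text
time_s: 19.88
ee_pos: [556.8, -213.3, 139.9]
ee_rot: [-179.9, -60.0, 90.1]
force: [0.4, -0.3, -2.7]
gripper_width: 48.3
time_s: 20.12
ee_pos: [556.8, -213.3, 138.7]
ee_rot: [-179.9, -60.0, 90.1]
force: [0.0, -0.6, -1.6]
gripper_width: 47.6
```

```bash
python3 -m jog '[[0.04,-0.0006,0,0.00035,0,0,0],[0.04,0,0,0,0,0,0]]';python3 -m jog '[[0.04,-0.0006,0,0.00035,0,0,0],[0.04,0,0,0,0,0,0]]'
```

```text
time_s: 20.38
ee_pos: [556.7, -213.4, 138.6]
ee_rot: [-179.9, -60.0, 90.2]
force: [-0.8, -2.3, 2.5]
gripper_width: 47.8
time_s: 20.62
ee_pos: [556.7, -213.5, 138.3]
ee_rot: [-180.0, -60.1, 90.2]
force: [-1.6, -3.3, 6.3]
gripper_width: 47.9
```

Contact on the bench. Easing off slightly and opening.

```bash
python3 -m jog '[[0.04,0.0006,0,-0.0003,0,0,0],[0.052,0,0,0,0,0,0],[0.06,0,0,0,0,0,0],[0.08,0,0,0,0,0,0],[0.08,0,0,0,0,0,0]]'
python3 - <<'E'
from h import *
s=status.state(); T=M(s["ee_pos"],Rt(s)); print("G",(T[:3,3]+172*T[:3,2]).round(1))
f=vision.grab_frame("wrist"); cv2.imwrite("pics/w14.png",f["color"])
f=vision.grab_frame("scene"); crop(f,170,130,340,260,4,"s14.png")
E
```

```text
time_s: 21.25
ee_pos: [556.8, -213.2, 137.8]
ee_rot: [-179.9, -60.0, 90.1]
force: [-0.0, -0.2, 0.6]
gripper_width: 77.0
G [556.1 -64.2  51.8]
```

View pics/w14.png

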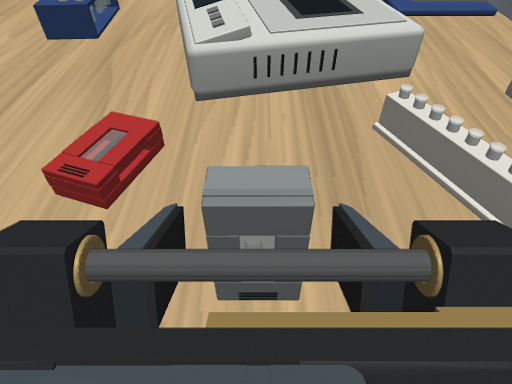

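View pics/s14.png

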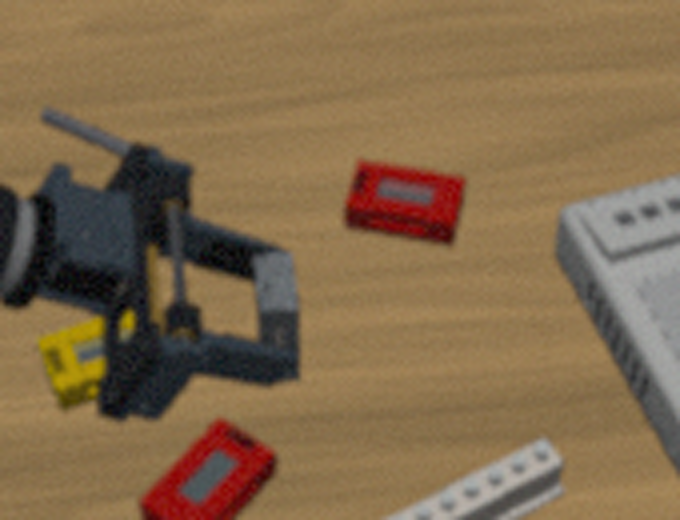

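Standing freely by itself. Backing off, swinging over the top to the other side.

```bash
python3 -m jog '[[0.08,0,0,-0.03,0,0,0],[0.08,0,0,-0.05,0,0,0],[0.08,0,0,-0.03,0,0,0]]'
python3 - <<'E'
from h import *
gplan((556,-75,175),-10,90.2)
f=vision.grab_frame("top"); crop(f,210,110,330,200,6,"t15.png")
E
```

```text
time_s: 21.72
ee_pos: [557.2, -310.2, 194.1]
ee_rot: [180.0, -59.9, 90.2]
force: [-0.1, 0.1, -0.4]
gripper_width: 80.1
tcp [ 556.1 -104.9  344.4] rpy [180.  -10.   90.2] n 5 step m [0.0524, -0.0001, 0.0034] turn [0.0001, -0.1743, -0.0] | total tool shift [233.0, -0.5, 102.4] rot deg [0.0, -49.9, -0.0]
```

View pics/t15.png

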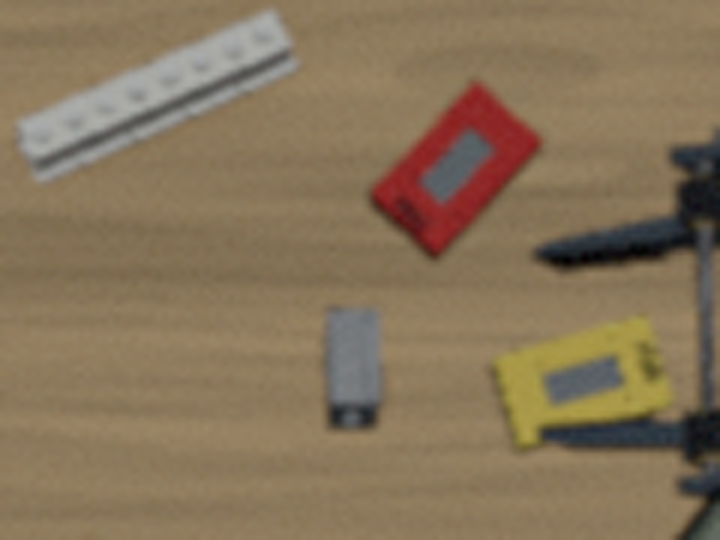

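```bash
python3 -m jog '[[0.08,0.0524,0,0.0034,0,-0.1743,0],[0.08,0.0524,0,0.0034,0,-0.1743,0],[0.08,0.0524,0,0.0034,0,-0.1743,0],[0.08,0.0524,0,0.0034,0,-0.1743,0],[0.08,0.0524,0,0.0034,0,-0.1743,0]]'
python3 - <<'E'
from h import *
gplan((556.2,27.3,111.6),45,90.2,7)
E
```

```text
time_s: 22.4
ee_pos: [556.0, -101.8, 345.1]
ee_rot: [179.9, -9.8, 90.2]
force: [0.5, -0.6, 0.6]
gripper_width: 79.8
tcp [555.8 148.9 233.2] rpy [180.   45.   90.2] n 7 step m [0.0401, 0.0001, 0.0073] turn [0.0002, -0.1365, -0.0001] | total tool shift [228.1, 0.4, 152.8] rot deg [0.1, -54.8, -0.0]
```

```bash
python3 -m jog '[[0.08,0.0401,0,0.0073,0,-0.1365,0],[0.08,0.0401,0,0.0073,0,-0.1365,0],[0.08,0.0401,0,0.0073,0,-0.1365,0],[0.08,0.0401,0,0.0073,0,-0.1365,0],[0.08,0.0401,0,0.0073,0,-0.1365,0],[0.08,0.0401,0,0.0073,0,-0.1365,0],[0.08,0.0401,0,0.0073,0,-0.1365,0],[0.08,0,0,0,0,0,0]]'
python3 - <<'E'
from h import *
gplan((556.2,-36.3,48),45,90.2)
s=status.state(); T=M(s["ee_pos"],Rt(s)); 
f=vision.grab_frame("wrist"); cv2.imwrite("pics/w16.png",f["color"]); P=cloud(f);x,y,z=P[...,0],P[...,1],P[...,2]
m=(abs(x-556)<45)&(y>-75)&(y<-25)&(z>15)&(z<95)
n,l,st,_=cv2.connectedComponentsWithStats(m.astype(np.uint8)); k=1+np.argmax(st[1:,4]); mm=l==k
print(np.percentile(P[mm],[1,50,99],axis=0).round(1)); t=mm&(z>79); print("top",rect(P,t),np.median(z[t]))
print(s["qpos"].round(1))
E
```

```text
time_s: 23.4
ee_pos: [554.3, 150.4, 230.0]
ee_rot: [-179.4, 44.8, 90.9]
force: [0.1, 0.0, 0.7]
gripper_width: 79.8
tcp [555.8  85.3 169.6] rpy [180.   45.   90.2] n 2 step m [-0.0018, 0.0007, 0.0444] turn [-0.0012, -0.0021, 0.0043] | total tool shift [-3.7, 1.4, 88.7] rot deg [-0.1, -0.2, 0.5]
[[532.7 -39.5  15.7]
 [555.9 -38.   51.8]
 [579.6 -36.7  81.3]]
top ((556.3800048828125, -38.01922607421875), (2.9711103439331055, 47.397071838378906), 89.9085464477539) 80.5194533831489
[ 23.4  33.  100.2 -42.3  73.6  45.1]
```

View pics/w16.png

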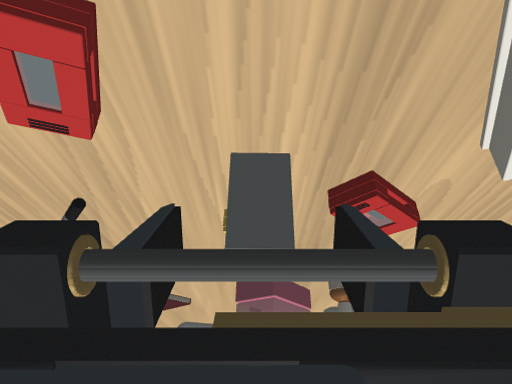

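```bash
python3 -m jog '[[0.08,-0.002,0.0007,0.03,0,0,0.004],[0.08,-0.001,0.0007,0.03,0,0,0],[0.08,0,0,0.015,0,0,0],[0.08,0,0,0.006,0,0,0],[0.08,0,0,0,0,0,0]]'
python3 - <<'E'
from h import *
gplan((556.1,-36,48),45,90.2)
f=vision.grab_frame("wrist"); cv2.imwrite("pics/w17.png",f["color"])
E
```

```text
time_s: 24.08
ee_pos: [557.2, 88.9, 178.4]
ee_rot: [179.8, 44.7, 89.9]
force: [0.3, 0.1, 0.4]
gripper_width: 79.9
tcp [555.7  85.6 169.6] rpy [180.   45.   90.2] n 1 step m [0.0038, -0.0016, 0.0086] turn [-0.0001, -0.0061, -0.0041] | total tool shift [3.8, -1.6, 8.6] rot deg [-0.0, -0.3, -0.2]
```

View pics/w17.png

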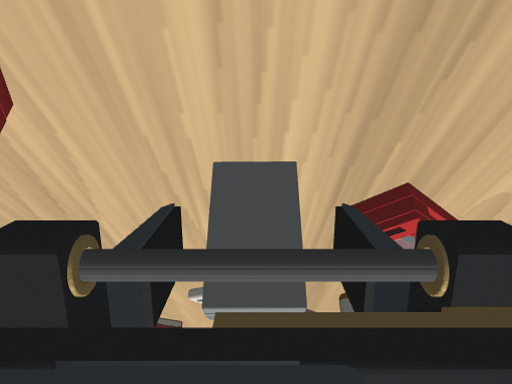

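```bash
python3 -m jog '[[0.08,0.0038,-0.0014,0.0045,0,-0.006,-0.004],[0.08,0,0,0.004,0,0,0],[0.08,0,0,0,0,0,0]]'
python3 - <<'E'
from h import *
gplan((556.1,-36,48),45,90.2)
E
```

```text
time_s: 24.5
ee_pos: [555.5, 85.9, 168.7]
ee_rot: [-179.9, 45.0, 90.3]
force: [0.7, 0.3, -0.9]
gripper_width: 80.0
tcp [555.7  85.6 169.6] rpy [180.   45.   90.2] n 1 step m [-0.0008, 0.0002, -0.0004] turn [-0.0007, 0.0008, 0.0017] | total tool shift [-0.8, 0.2, -0.4] rot deg [-0.0, 0.0, 0.1]
```

```bash
python3 -m jog '[[0.055,0,0.0002,0,0,0,0],[0.053,0,0,0,0,0,0],[0.05,0,0,0,0,0,0],[0.04,0,0,0,0,0,0],[0.04,0,0,0,0,0,0],[0.04,0,0,0,0,0,0]]' 30
python3 -m jog '[[0.04,-0.0035,0,-0.0035,0,0,0],[0.04,-0.014,0,-0.014,0,0,0],[0.04,-0.03,0,-0.03,0,0,0],[0.04,-0.035,0,-0.035,0,0,0],[0.04,-0.02,0,-0.02,0,0,0],[0.04,0,0,0,0,0,0],[0.04,0,0,0,0,0,0]]'
python3 - <<'E'
from h import *
s=status.state(); T=M(s["ee_pos"],Rt(s)); print("G",(T[:3,3]+172*T[:3,2]).round(1))
f=vision.grab_frame("wrist"); cv2.imwrite("pics/w18.png",f["color"])
f=vision.grab_frame("scene"); crop(f,170,110,340,240,4,"s18.png")
E
```

```text
time_s: 25.25
ee_pos: [555.8, 85.9, 169.1]
ee_rot: [-179.9, 45.0, 90.3]
force: [-0.8, 0.6, 0.1]
gripper_width: 47.8
time_s: 26.12
ee_pos: [555.4, 85.9, 313.3]
ee_rot: [-179.8, 45.0, 90.4]
force: [-0.0, 0.1, -3.4]
gripper_width: 48.0
G [555.5 -35.7 191.7]
```

View pics/w18.png

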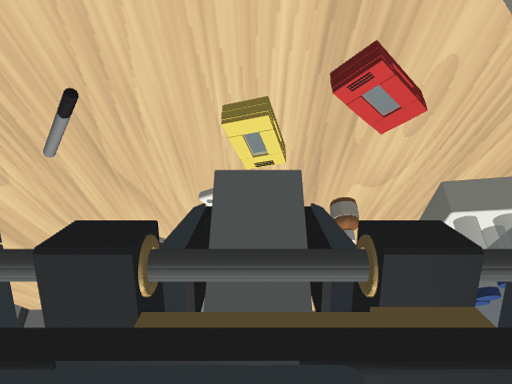

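View pics/s18.png

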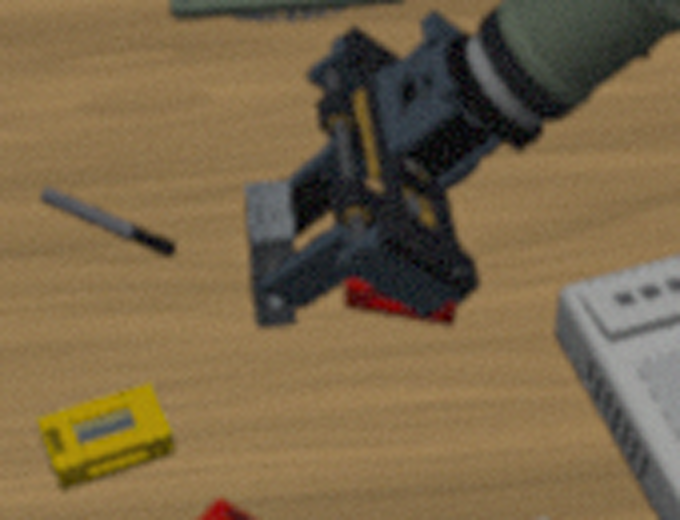

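Held firmly upright. Turning halfway and moving so the wrist camera is over the reader's glass.

Run:
```python
from h import *
gplan((638,215,230),0,103.2,8)
```

```text
tcp [638. 215. 402.] rpy [-180.     0.   103.2] n 8 step m [0.0089, 0.0116, -0.0172] turn [-0.0116, 0.0978, -0.0266] | total tool shift [27.4, 82.6, -154.6] rot deg [-5.3, 44.8, -12.2]
```

```bash
python3 -m jog '[[0.04,0.0089,0.0116,-0.0172,-0.0116,0.0978,-0.0266],[0.04,0.0089,0.0116,-0.0172,-0.0116,0.0978,-0.0266],[0.04,0.0089,0.0116,-0.0172,-0.0116,0.0978,-0.0266],[0.04,0.0089,0.0116,-0.0172,-0.0116,0.0978,-0.0266],[0.04,0.0089,0.0116,-0.0172,-0.0116,0.0978,-0.0266],[0.04,0.0089,0.0116,-0.0172,-0.0116,0.0978,-0.0266],[0.04,0.0089,0.0116,-0.0172,-0.0116,0.0978,-0.0266],[0.04,0.0089,0.0116,-0.0172,-0.0116,0.0978,-0.0266],[0.04,0,0,0,0,0,0],[0.04,0,0,0,0,0,0],[0.04,0,0,0,0,0,0]]'
python3 - <<'E'
from h import *
s=status.state(); T=M(s["ee_pos"],Rt(s)); print("G",(T[:3,3]+172*T[:3,2]).round(1),s["qpos"].round(1))
f=vision.grab_frame("wrist"); cv2.imwrite("pics/w19.png",f["color"]); P=cloud(f); c=f["color"].astype(int);x,y,z=P[...,0],P[...,1],P[...,2]
d=(abs(z-60)<6)&(c.max(-1)<75)&(x>560)&(x<690)&(y>200)
n,l,st,_=cv2.connectedComponentsWithStats(d.astype(np.uint8))
for k in range(1,n):
    if st[k,4]>150: print(st[k],rect(P,l==k),np.median(z[l==k]))
for o in vision.find_in("wrist","reader_glass")[:2]: print(o)
E
```

```text
time_s: 27.6
ee_pos: [638.0, 214.7, 402.8]
ee_rot: [-180.0, 0.1, 103.2]
force: [0.7, -0.2, -2.2]
gripper_width: 47.7
G [638.  214.4 230.8] [17.6 27.4 75.6 -0.1 77.1  4.5]
[ 225   32   69  109 7257] ((621.5745849609375, 290.9714660644531), (60.178287506103516, 93.62033081054688), 13.040152549743652) 60.54223992927564
{'location': [586.5, 285.3, 65.5], 'p': 0.76}
```

View pics/w19.png

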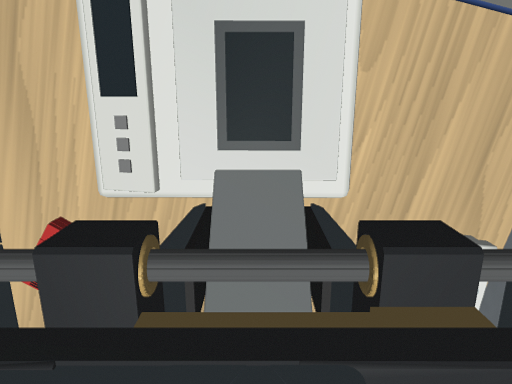

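The glass measures 60.2x93.6 mm in the wrist view (263,86): centre (621.6, 291), yaw 13.0°. It agrees with the top camera within 2 mm. Completing the turn above it.

Run:
```python
from h import *
gplan((623.1,285,150),-45,103.04,6)
```

```text
tcp [650.5 166.5 271.6] rpy [180. -45. 103.] n 6 step m [-0.0153, 0.0002, 0.0186] turn [0.0, 0.1311, 0.0005] | total tool shift [-49.8, 1.0, 131.9] rot deg [0.0, 45.1, 0.2]
```

```bash
python3 -m jog '[[0.04,-0.0153,0.0002,0.0186,0,0.1311,0.0005],[0.04,-0.0153,0.0002,0.0186,0,0.1311,0.0005],[0.04,-0.0153,0.0002,0.0186,0,0.1311,0.0005],[0.04,-0.0153,0.0002,0.0186,0,0.1311,0.0005],[0.04,-0.0153,0.0002,0.0186,0,0.1311,0.0005],[0.04,-0.0153,0.0002,0.0186,0,0.1311,0.0005],[0.04,0,0,0,0,0,0],[0.04,0,0,0,0,0,0],[0.04,0,0,0,0,0,0]]'
python3 - <<'E'
from h import *
gplan((623.1,285,95),-45,103.04)
s=status.state(); T=M(s["ee_pos"],Rt(s)); print("G",(T[:3,3]+172*T[:3,2]).round(1))
f=vision.grab_frame("wrist"); cv2.imwrite("pics/w20.png",f["color"]); P=cloud(f);loc=P;x,y,z=P[...,0],P[...,1],P[...,2]
m=(z>140)&(z<160)&(abs(x-621)<60)&(abs(y-290)<60); print("underside",m.sum(),rect(P,m),np.percentile(z[m],[5,50,95]))
g=vision.grab_frame("top"); crop(g,100,100,220,220,5,"t20.png"); P=cloud(g);x,y,z=P[...,0],P[...,1],P[...,2]
f=vision.grab_frame("scene"); crop(f,290,130,430,270,4,"s20.png")
E
```

```text
time_s: 28.82
ee_pos: [651.4, 167.4, 274.2]
ee_rot: [179.6, -45.0, 103.4]
force: [0.1, 0.3, -1.6]
gripper_width: 47.5
tcp [650.5 166.5 216.6] rpy [180. -45. 103.] n 1 step m [-0.0412, -0.0014, 0.0403] turn [0.0031, 0.0008, 0.0042] | total tool shift [-41.2, -1.4, 40.3] rot deg [0.2, 0.0, 0.2]
G [624.5 285.9 152.5]
underside 11137 ((623.24169921875, 294.1418151855469), (65.75593566894531, 76.86433410644531), 13.277739524841309) [150.00548516 151.03829681 152.61097637]
```

View pics/w20.png

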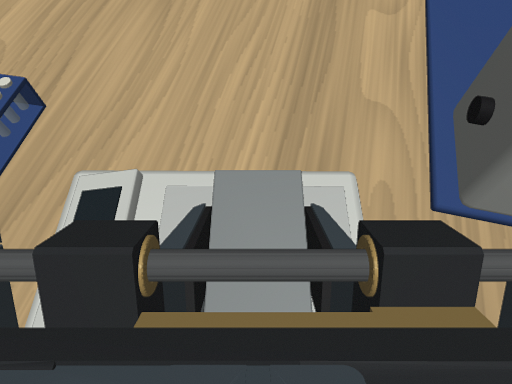

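View pics/s20.png

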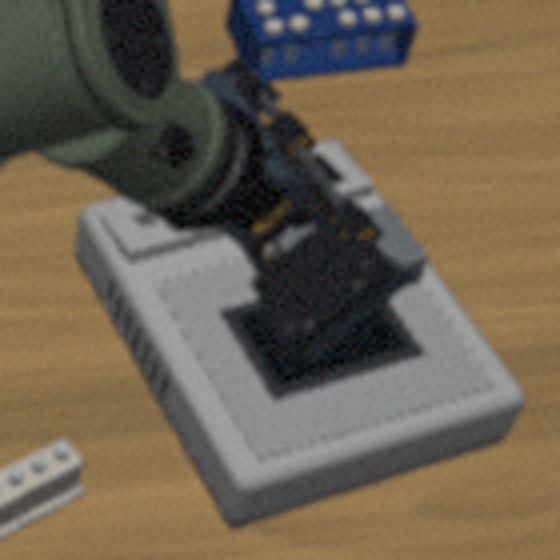

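Run:
```python
from h import *
s=status.state(); T=M(s["ee_pos"],Rt(s)); G=T[:3,3]+172*T[:3,2]; yaw=np.radians(s["ee_rot"][2]); 
f=vision.grab_frame("wrist"); P=cloud(f)
u=np.array([np.cos(yaw),np.sin(yaw),0]); v=np.array([np.sin(yaw),-np.cos(yaw),0])
a=(P-G)@u; b=(P-G)@v; h=P[...,2]
m=(abs(b)<22)&(a>-60)&(a<60)&(abs(h-G[2])<12)
k=m&(a>0); print(np.percentile(a[k],[50,99,99.8]), G.round(1), s["ee_rot"].round(2))
A=np.c_[a[k],b[k],np.ones(k.sum())]; c,_,_,_=np.linalg.lstsq(A,h[k],rcond=None); print("slopes deg",np.degrees(c[:2]).round(2),c[2]-G[2])
e=(a>25)&(a<60)&(abs(h-G[2])<12)&(abs(b)<40); print("sides",np.percentile(b[e],[1,99]))
gplan((623.1,285,95),-45,103.04)
```

```text
[20.8557263  45.45567504 46.09226634] [624.2 285.9 151.9] [179.68 -45.   103.3 ]
slopes deg [-0.05  0.31] -1.4139958858115733
sides [-23.07807458  23.74281903]
tcp [650.5 166.5 216.6] rpy [180. -45. 103.] n 1 step m [-0.0405, -0.001, 0.0397] turn [0.0021, -0.0002, 0.0028] | total tool shift [-40.5, -1.0, 39.7] rot deg [0.1, -0.0, 0.2]
```

Carrier is level (0.05°/0.3°), underside up, window down. Lowering.

```bash
python3 -m jog '[[0.04,-0.0205,-0.001,0.0197,0.001,0,0.002],[0.04,-0.014,0,0.014,0,0,0.001],[0.04,-0.006,0,0.006,0,0,0],[0.04,0,0,0,0,0,0],[0.04,0,0,0,0,0,0]]'
python3 - <<'E'
from h import *
s=status.state(); T=M(s["ee_pos"],Rt(s)); print("G",(T[:3,3]+172*T[:3,2]).round(1))
gplan((622.95,285.4,90),-45,103.04)
E
```

```text
time_s: 29.65
ee_pos: [650.8, 166.3, 216.5]
ee_rot: [180.0, -45.1, 103.0]
force: [-0.7, -0.4, -1.8]
gripper_width: 47.7
G [623.5 285.   95. ]
tcp [650.4 166.9 211.6] rpy [180. -45. 103.] n 1 step m [-0.003, -0.0002, 0.0039] turn [0.0015, -0.0011, -0.0008] | total tool shift [-3.0, -0.2, 3.9] rot deg [0.1, -0.1, -0.0]
```

```bash
python3 -m jog '[[0.04,-0.0015,-0.0003,0.002,0,0,0],[0.04,-0.0015,0,0.002,0,0,0],[0.04,0,0,0,0,0,0],[0.04,0,0,0,0,0,0]]'
python3 -m jog '[[0.04,-0.0009,0,0.0009,0,0,0],[0.04,0,0,0,0,0,0],[0.04,0,0,0,0,0,0]]'
python3 -m jog '[[0.04,-0.0004,0,0.0004,0,0,0],[0.04,0,0,0,0,0,0],[0.04,0,0,0,0,0,0]]'
```

```text
time_s: 30.15
ee_pos: [650.0, 166.8, 210.8]
ee_rot: [-179.9, -45.1, 102.9]
force: [-0.3, 0.1, -2.2]
gripper_width: 48.1
time_s: 30.52
ee_pos: [650.0, 166.8, 209.5]
ee_rot: [-179.9, -45.1, 102.9]
force: [0.1, -0.6, -2.0]
gripper_width: 48.0
time_s: 30.9
ee_pos: [650.0, 166.9, 209.1]
ee_rot: [-179.9, -45.1, 102.9]
force: [0.0, 0.3, -0.4]
gripper_width: 47.5
```

```bash
python3 -m jog '[[0.04,-0.0003,0,0.0003,0,0,0],[0.04,0,0,0,0,0,0],[0.04,0,0,0,0,0,0]]'
python3 - <<'E'
from h import *
s=status.state(); T=M(s["ee_pos"],Rt(s)); print("G",(T[:3,3]+172*T[:3,2]).round(2),s["torque"].round(2))
g=vision.grab_frame("scene"); crop(g,290,130,430,270,4,"s21.png")
E
```

```text
time_s: 31.28
ee_pos: [650.0, 166.8, 209.0]
ee_rot: [-180.0, -45.1, 102.9]
force: [-0.6, -1.4, 3.5]
gripper_width: 47.8
G [622.6  285.49  87.53] [-0.44  0.12  0.06]
```

View pics/s21.png

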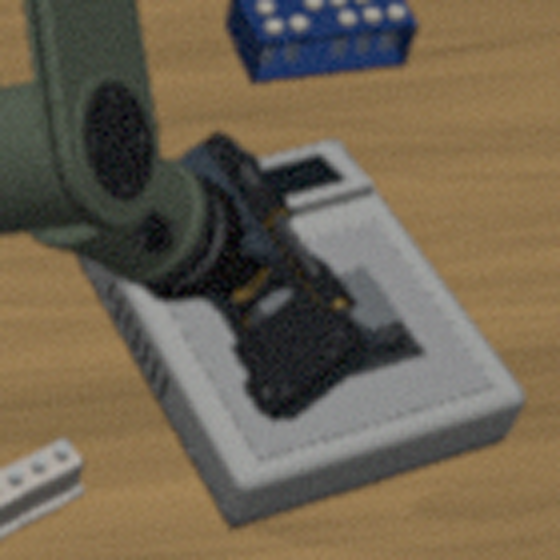

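Contact at 3.5 N. Opening, then backing straight out and looking.

```bash
python3 -m jog '[[0.052,0,0,0,0,0,0],[0.06,0,0,0,0,0,0],[0.075,0,0,0,0,0,0],[0.075,0,0,0,0,0,0],[0.075,0,0,-0.01,0,0,0],[0.075,0,0,-0.03,0,0,0],[0.075,0,0,-0.05,0,0,0],[0.075,0,0,-0.05,0,0,0],[0.075,0,0,0,0,0,0]]'
python3 - <<'E'
from h import *
f=vision.grab_frame("wrist"); cv2.imwrite("pics/w22.png",f["color"])
g=vision.grab_frame("top"); crop(g,100,100,220,220,5,"t22.png")
s=vision.grab_frame("scene"); crop(s,290,130,430,270,4,"s22.png")
for fr in (f,g):
    P=cloud(fr);x,y,z=P[...,0],P[...,1],P[...,2]
    m=(z>80)&(z<93)&(abs(x-621)<60)&(abs(y-291)<60); print(m.sum(),rect(P,m),np.percentile(z[m],[5,50,95]))
    A=np.c_[x[m]-621,y[m]-291,np.ones(m.sum())]; print("slope deg",np.degrees(np.linalg.lstsq(A,z[m],rcond=None)[0][:2]))
gplan((638,200,230),0,103.2)
E
```

```text
time_s: 32.45
ee_pos: [673.4, 67.6, 311.2]
ee_rot: [179.5, -44.9, 103.1]
force: [-0.6, 0.6, -0.3]
gripper_width: 75.2
4292 ((621.6439208984375, 290.59942626953125), (47.99158477783203, 82.71688842773438), 13.016618728637695) [84.81844296 86.04862279 87.06354656]
slope deg [-0.02232313  0.37931894]
443 ((619.9435424804688, 293.2696838378906), (49.7871208190918, 82.22990417480469), 13.598478317260742) [81.82449121 86.12259269 91.07843579]
slope deg [0.57621262 0.00444908]
tcp [638. 200. 402.] rpy [-180.     0.   103.2] n 5 step m [0.0333, -0.0008, -0.005] turn [-0.0002, -0.1573, -0.001] | total tool shift [162.0, -4.1, 27.3] rot deg [-0.0, -45.1, -0.3]
```

View pics/w22.png

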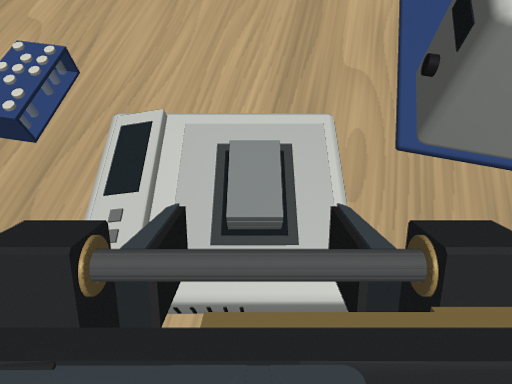

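View pics/s22.png

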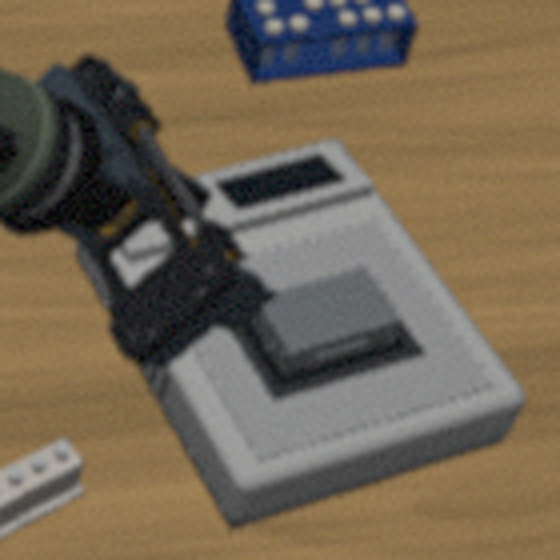

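The carrier lies flat at 86 mm, within 0.5 mm of the glass centre and square to it. Raising the arm clear and checking the bystanders.

```bash
python3 -m jog '[[0.075,0.0333,0,-0.015,0,-0.157,0],[0.075,0.0333,0,-0.015,0,-0.157,0],[0.075,0.0333,0,-0.015,0,-0.157,0],[0.075,-0.03,0,-0.02,0,-0.157,0],[0.075,-0.05,0,-0.02,0,-0.157,0],[0.075,0,0,0,0,0,0]]'
python3 - <<'E'
from h import *
g=vision.grab_frame("top"); s=vision.grab_frame("scene")
cv2.imwrite("pics/t23.png",g["color"]); cv2.imwrite("pics/s23.png",s["color"])
for n,fr in(("scene",s),("top",g)):
    a=cv2.imread(f"pics/{n}0.png"); d=cv2.absdiff(cv2.GaussianBlur(a,(5,5),0),cv2.GaussianBlur(fr["color"],(5,5),0)).max(-1)>35
    nn,l,st,_=cv2.connectedComponentsWithStats(d.astype(np.uint8)); print(n,[t.tolist() for t in st[1:] if t[4]>12])
E
```

```text
time_s: 33.35
ee_pos: [680.1, 37.1, 422.9]
ee_rot: [-179.9, 0.0, 102.9]
force: [-0.5, 0.7, -0.6]
gripper_width: 75.0
scene [[248, 0, 23, 61, 439], [425, 15, 7, 6, 16], [397, 36, 68, 45, 980], [235, 51, 97, 175, 8214], [212, 58, 4, 8, 22], [217, 61, 16, 9, 91], [354, 198, 35, 24, 546], [165, 242, 12, 21, 160]]
top [[149, 40, 126, 344, 19757], [323, 135, 10, 18, 120], [139, 137, 31, 22, 503], [238, 164, 6, 4, 15], [249, 167, 22, 15, 218], [238, 176, 6, 3, 15], [0, 252, 183, 132, 11459], [243, 331, 38, 17, 208], [256, 345, 8, 5, 18]]
```

View pics/t23.png

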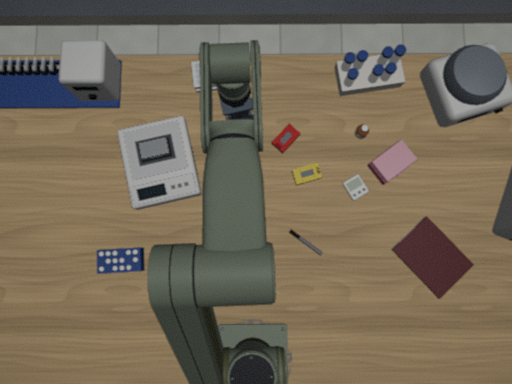

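View pics/s23.png

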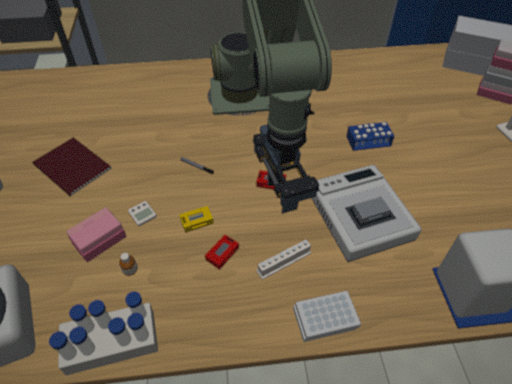

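The only differences from the first pictures are the arm, the carrier and the cartridge. The carrier lies on the glass at scene (372,211) and top (155,148). Nothing else has moved, and the robot touches nothing, so I'm handing in.

```bash
python3 -c "
from workcell import ticket; print(ticket.job_done())"
```

```text
the job is handed in; nothing more can be done
None
```

The reader is loaded and the job handed in at about 33.5 s of the 72 s allowed.

**What I did:** I laid the cartridge face up in the grey carrier's bed and swept and pressed the lid shut. I then stood the closed carrier on its free end and let go. I took it again from the other side, turned it the rest of the way over, lowered it window down onto the glass and released it.

**Last checks:**
- **Position (wrist camera):** the carrier's centre is at (621.6, 290.6) mm, against (621.6, 291.0) measured for the glass. Both lie at 13.0°.
- **Flatness:** its upper face is at 86 mm, as expected for a shut carrier on the 60 mm deck, and level to about 0.4°.
- **Contact:** it touched down with about 3.5 N.
- **Other things:** comparing the scene and top pictures with the first ones shows only the arm, carrier and cartridge changed. The arm partly hid the strip rack and the nearer red carrier in the top view. The strip rack shows unmoved in the scene view. That red carrier is partly hidden there as well, so it was not fully checked at the end.

**Disagreements:** the top camera put the carrier and the glass about 2–3 mm away from the wrist camera's figures, roughly its calibration error. I went by the wrist camera. After the lid was shut and the carrier turned over, I saw no sign of it opening, but I did not look at the cartridge again.

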